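# Plant pucks in the sprouting deck and slide its lids home

## Task

Prise up the storage box's shut cover by putting the thin blade under its front edge, swing the cover well open, and put every planting puck from the box into the wells of the sprouting deck (either well, none left sticking up). Then slide each bamboo lid along the deck, never lifting it off, until it drops flat into the recess over a well, so that both wells are covered. Finish with the box's cover shut again and the blade lying flat on its grey mat, and leave the bowl, pitcher, tong, pot and jar where they are.

Things in the scene. Friction and masses are not known exactly. Their poses are not given: they have to be found in the camera images.
- box: fixed grey plastic storage box. Origin: centre of its underside, on the table; x points from its front (robot side) to its hinge, y along its hinge, z up. Walls 120 (x) x 190 (y) x 42 mm, 4 mm thick, floor top 4 mm above the table. In front of the front wall a solid step runs the whole width: 18 mm deep in x (from x = -78 to -60 mm), 32 mm high
- hatch (a joint): the box's hinged flat cover, 138 x 192 x 5 mm, rad: 0 shut, growing as it swings up and back, stop at 1.8. Shut, its underside is 42 mm above the table and its front edge overhangs the front wall by 18 mm, level with the front of the step: between step and overhang is a gap 10 mm high, 18 mm deep, open to the front and sides, meant for a thin blade. Stiff hinge (friction 0.13 N m, cover 120 g, so about 1.6 N at the lip lifts it): it stays at whatever angle it is left
- hatch_hinge (a point): point on the hinge axis, mid-width: 60 mm along the box's +x, 42 mm up; fixed; axes as the box's
- hatch_lip (a point): middle of the cover's front lower edge, 138 mm from the hinge axis; moves with the cover
- deck: fixed white plastic sprouting deck, 250 x 250 mm, flat top 42 mm above the table. Origin: centre of its underside; z up; +x points from the bare half, where the bamboo lids start, to the half with the two wells
- pocketA (a point): centre of the left (+y of the deck) well's mouth, level with the deck's top, 60 mm along the deck's +x and 62.5 mm along its +y. A round recess 105 mm across and 5 mm deep, then inside it a round well 84 mm across whose floor lies 38 mm below the deck's top (33 mm below the recess floor)
- pocketB (a point): the same for the right well (-62.5 mm in the deck's y)
- mat: fixed grey mat, 250 (its x) x 90 (its y) x 3 mm, lying between box and deck; origin: centre of its underside
- blade_grip (a point): prising blade (a flat scraper), 80 g, starting on the mat: this is the point on its handle near its centre of mass, half-way up, 8 mm above the tool's underside when it lies flat. x points along the tool to the blade's tip. Handle 110 mm long, 18 wide, 16 high (from 75 mm behind this point to 35 mm before it); steel blade 90 long, 30 wide, 3 mm thick, at the handle's half height
- blade_tip (a point): middle of the blade's front edge, 125 mm ahead of blade_grip along its x
- blade: the same prising blade; origin 35 mm ahead of blade_grip (where handle and blade meet), on the underside
- disc1_mid (a point): flat round bamboo lid, 100 mm across, 11 mm thick, 70 g, no knob, starting flat on the deck's bare half; this is its centre, half-way up (5.5 mm above its underside). Either lid fits either recess; seated it stands 6 mm proud of the deck
- disc1: the lid of disc1_mid; origin at the centre of its underside
- disc2_mid (a point): the other, like, bamboo lid
- disc2: the lid of disc2_mid; origin at the centre of its underside
- puck1_mid (a point): round pressed-fibre planting puck, 30 mm across, 20 mm high, 20 g, standing in a row along y inside the box under the cover, about 42 mm apart; its centre, half-way up (None: not there in this run)
- puck2_mid (a point): round pressed-fibre planting puck, 30 mm across, 20 mm high, 20 g, standing in a row along y inside the box under the cover, about 42 mm apart; its centre, half-way up (None: not there in this run)
- puck3_mid (a point): round pressed-fibre planting puck, 30 mm across, 20 mm high, 20 g, standing in a row along y inside the box under the cover, about 42 mm apart; its centre, half-way up (None: not there in this run)
- puck4_mid (a point): round pressed-fibre planting puck, 30 mm across, 20 mm high, 20 g, standing in a row along y inside the box under the cover, about 42 mm apart; its centre, half-way up (None: not there in this run)
- bowl: white ceramic bowl, 124 mm across, 55 high, behind; origin under its centre; leave alone
- pitcher: small glass pitcher, 84 mm wide, 125 high; origin under its centre; leave alone
- tong: green plastic tong, 200 mm long, 15 high, lying behind; leave alone
- pot: small terracotta pot, 60 mm wide, 45 high; leave alone
- jar: small glass jar, 40 mm wide, 48 high; leave alone
Things that resemble listed ones, but are neither listed nor needed, are in the scene too. Leave any red look-alike of the blade alone.

How it is judged:
By the outcome, as a careful person would: the job done as asked, in the order asked, and still so for the second after the job is handed in, with the robot touching nothing.
Of puck1, puck2, puck3, puck4 only 2 to 4 are there at a start; the rules pass over those that are not, and their reading is None.
At some moment in a run one of disc1, disc2, blade may be knocked a few centimetres aside while the robot is not near it.
It also fails if it takes over 210 s, if anything falls off the work surface, if the arm or the gripper's body presses on something with over 40 N, if the wrist force passes 120 N, or if a joint passes its speed limit or range.

## Robot

A 6-joint arm with a two-finger parallel gripper is mounted at the origin on the work surface. World frame = base frame: x ahead of the robot, y to its left, z up, the work surface at z = 0. Lengths are in m, angles in rad, forces in N, time in s.
With the tool pointing down it reaches from about 0.25 to 0.775 m from the base axis. Payload 4 kg.
Tool frame: the origin (TCP) lies midway between the tips of the shut fingers; the grasp point (between the pads) lies 19 mm behind it; z points along the fingers, y is the line along which they close (so a half turn about z gives the same grasp; the last joint's range is limited). The gripper opens to 94 mm and grips with 3 to 60 N. Pads are 16 mm wide; open, the fingers measure 119 mm over their backs; the gripper's body (75 mm by 177 mm) begins 78 mm behind the grasp point.
Start: joints at [-1.289, 0.087, 1.371, -0, 1.684, -0.103], TCP at [0.206, -0.51, 0.175] pointing down, gripper open.
Joint ranges: [-3.1, 3.1], [-0.76, 2.03], [0.27, 2.55], [-1.08, 4.22], [0.17, 2.65], [-2.57, 2.57]. Speed limits (rad/s): [2.79, 2.79, 3.14, 3.14, 3.14, 3.14].

## Interface

Orientations are given as [roll, pitch, yaw] about the fixed x, y, z axes, in that order (R = Rz(yaw) Ry(pitch) Rx(roll)).
In Python, from bench import get_obs, snapshot, close_job gives the robot as it stands. The module is installed in compiled form; this text tells all that it offers.
- The arm moves only by the tool drive_tool, never from a script. Its argument "commands" is a list of rows, each a list of 6 numbers: the shift along the tool's x, y, z in units of 0.04 m (1.0 is 0.04 m), then the turn, a rotation vector about the tool's x, y, z in units of 0.1 rad (1.0 is 0.1 rad). In form: [[dx, dy, dz, wx, wy, wz], ...]. A call has 1 to 20 rows; each row shifts and turns the commanded pose from where the row before left it, along the tool's axes as they then stand; what a row does not reach is not made up. A row lasts 1/8 s, in which the tool goes at most 62.5 mm and 10.7 degrees, less where a joint would pass 70% of its speed; a pose out of reach is approached as far as the arm can. A call with a number of a shift or a turn outside -1 to 1 is refused whole. A call with a gripper value outside its range is refused whole. "gripper" is the closure, from 0 (fully open) to 1 (shut), set as the call begins (left out, the last holds). The fingers move at their own pace and stop on an object; the grip force is fixed at half the most. Time passes only in rows, so rows that do not move let the fingers close. It gives the time, the measured TCP pose, the force, the opening and the grip force at its end, in the units of the state.
- get_obs(): the state, without advancing time (a new reading comes with each control period).
- snapshot(name): name is "scene" or "side" or "wrist"; returns a dict with "image" (400x640x3 uint8, blue, green, red), "range_z" (400x640 float32, m along the optical axis (not along the pixel's ray), 0 where there is no reading), "fx", "fy", "cx", "cy" (pixels), "rvec" (rotation vector, rad) and "tvec" (3), from world to camera coordinates, as OpenCV has them. Camera axes: x right, y down, z forward; pixel columns grow to the right and rows downward; lengths in m; the calibration is good to about 2 mm. A picture is of the moment at which its call begins.
- close_job(): hands the job in; it is judged then, once.
The state is a dict: "time": time; "joint_positions": joint angles; "qvel": joint speeds; "joint_torque": joint torques, N m; "tool_pos": TCP position; "ee_rot": TCP orientation; "wrist_force": force on the tool from outside, world axes, zero at the start; "wrist_torque": the same for the moment, N m; "width": finger opening in m; "finger_force": force on a finger pad.
Only numpy, scipy, OpenCV 4.12 (cv2) and the standard library are available. Lean on these libraries where they do the work, as an engineer would, in place of code of your own. Each camera call takes 0.05 s, during which the arm holds its last target. There are 200 camera calls.

## Working session

There is one attempt and no reset: what is moved stays moved. The work goes in short steps, Python scripts to look and compute and a tool call to move; the robot and the scene stay as the last step left them, time stands still between calls to the robot, and variables do not carry over. Pictures are saved under pics/ and viewed, at most 14 in all, crops included, and the job is handed in when it is done.

Besides the shell and the picture viewer there is one more tool, called after ">>>" as name([rows], argument=value, ...), one row to a line, values as JSON. drive_tool: Moves the arm, as the interface text tells. Its arguments: {"type":"object","properties":{"commands":{"type":"array"},"gripper":{"type":"number"}},"required":["commands"]}

```bash
mkdir -p pics
cat > h.py <<'E'
import numpy as np, cv2
from bench import get_obs, snapshot
from scipy.spatial.transform import Rotation as R
def cam(s):
    M,_=cv2.Rodrigues(np.array(s["rvec"],float)); return M,np.array(s["tvec"],float).ravel()
def ray(s,u,v,z):
    M,t=cam(s); d=M.T@np.array([(u-s["cx"])/s["fx"],(v-s["cy"])/s["fy"],1]); o=-M.T@t
    return o+d*(z-o[2])/d[2]
def cloud(s):
    M,t=cam(s); Z=s["range_z"]; v,u=np.mgrid[:400,:640]
    P=np.stack([(u-s["cx"])/s["fx"]*Z,(v-s["cy"])/s["fy"]*Z,Z],-1)
    W=(P-t)@M; W[Z==0]=np.nan; return W
def proj(s,p):
    M,t=cam(s); q=M@np.array(p)+t; return q[0]/q[2]*s["fx"]+s["cx"],q[1]/q[2]*s["fy"]+s["cy"]
def save(s,n,crop=None,k=1):
    im=s["image"]
    if crop: im=im[crop[1]:crop[3],crop[0]:crop[2]]
    cv2.imwrite(f"pics/{n}.png",cv2.resize(im,None,fx=k,fy=k,interpolation=cv2.INTER_CUBIC))
E
python3 - <<'E'
from h import *
import pickle
o=get_obs();print(o)
for n in("scene","side"):
    s=snapshot(n);save(s,n+"0",k=1.25);pickle.dump(s,open(n+".pkl","wb"));M,t=cam(s);print(n,-M.T@t,M[2])
E
```

```text
{'time': 0.0, 'joint_positions': array([-1.28908707e+00,  8.79298601e-02,  1.37221976e+00,  1.92248995e-05,
        1.68360332e+00, -1.03108904e-01]), 'qvel': array([-2.25076065e-04,  5.85236385e-04, -2.90911714e-04, -1.70238836e-04,
       -1.40573047e-03,  1.44536286e-05]), 'joint_torque': array([ 1.52933291e-03, -3.40178847e+01, -3.02423680e+01,  7.21168472e-02,
        3.30829492e-02, -1.59690576e-04]), 'tool_pos': array([ 0.20629321, -0.50919154,  0.1737355 ]), 'ee_rot': array([-3.13944581e+00, -2.41355413e-04,  3.84820042e-01]), 'wrist_force': array([-0.45467652, -0.103323  ,  0.61543912]), 'wrist_torque': array([ 0.02950424, -0.0166154 , -0.01865668]), 'finger_force': 0.0, 'width': 0.09401850635752802}
scene [1.25634463 0.69289332 0.69038414] [-0.60802304 -0.58651363 -0.5350792 ]
side [ 0.1093466  -1.15081123  0.85465671] [ 0.28979266  0.78046493 -0.55398078]
```

View pics/scene0.png

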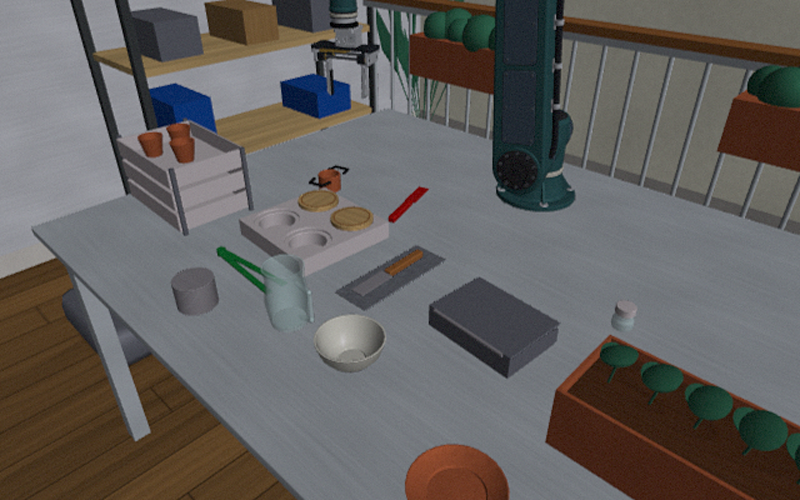

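View pics/side0.png

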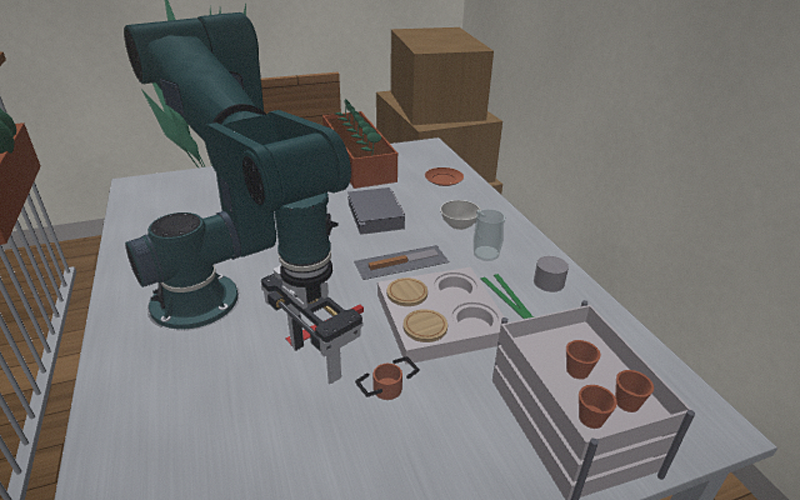

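The scene view (800 px) shows the box at (492,325), orange blade on mat at (390,270), deck at (315,228) with lids (318,200),(352,217). Possible mix-ups: red blade at (408,203) → leave alone. The wanted one is the orange-handled blade on the grey mat.

Run:
```python
from h import *
import pickle
for n in("scene","side"):
    s=pickle.load(open(n+".pkl","rb")); W=cloud(s); im=s["image"]; hsv=cv2.cvtColor(im,cv2.COLOR_BGR2HSV)
    X,Y,Z=W[...,0],W[...,1],W[...,2]
    def comps(m,lab,mn=60):
        m=cv2.morphologyEx(m.astype(np.uint8),cv2.MORPH_OPEN,np.ones((2,2)))
        k,L,st,c=cv2.connectedComponentsWithStats(m)
        for i in range(1,k):
            if st[i,4]>=mn:
                P=W[L==i]; P=P[~np.isnan(P[:,0])]
                if len(P)<10: continue
                r=cv2.minAreaRect(P[:,:2].astype(np.float32)*1000)
                print(n,lab,"px",c[i].round(),st[i,4],"rect c",np.round(r[0],1),"size",np.round(r[1],1),"ang",round(r[2],1),"z",np.nanmedian(P[:,2]).round(4),"med",(np.median(P[:,:2],0)*1000).round(1))
    ws=(X>0.1)&(X<0.9)&(Y>-.6)&(Y<.6)
    comps(ws&(Z>.035)&(Z<.0485),"z42-48",300)
    comps(ws&(Z>.0495)&(Z<.06),"z53",100)
    h,sa,v=hsv[...,0],hsv[...,1],hsv[...,2]
    comps(ws&(h>5)&(h<20)&(sa>100)&(Z<.03),"orange",30)
    comps(ws&(Z<.02)&(v<110)&(sa<60),"mat",200)
    comps(ws&(h<4)&(sa>180)&(Z<.03),"red",30)
    comps(ws&(Z>.0035)&(Z<.014)&(sa<80),"thin",80)
    save(s,n+"_crop",(250,180,400,260) if n=="scene" else (270,180,370,240),5)
```

```text
scene z42-48 px [250. 182.] 1916 rect c [ 608.7 -239.9] size [380.7 310.8] ang 14.6 z 0.0394 med [ 563.5 -242.7]
scene z42-48 px [396. 256.] 3599 rect c [532.1 260.1] size [189.5 193.9] ang 85.1 z 0.0448 med [564.9 270.6]
scene z42-48 px [280. 263.] 341 rect c [765.1 110.9] size [ 71.9 113.5] ang 41.7 z 0.04 med [746.6  86.8]
scene z42-48 px [478. 362.] 441 rect c [700.  531.7] size [  6.1 139.9] ang 0.1 z 0.0412 med [700.6 536.7]
scene z53 px [256. 161.] 252 rect c [ 487.4 -305.3] size [ 80.9 103.5] ang 71.4 z 0.0508 med [ 495.1 -303.1]
scene z53 px [282. 175.] 321 rect c [ 494.7 -180.7] size [87.2 95.8] ang 63.9 z 0.0507 med [ 498.9 -182.6]
scene z53 px [158. 224.] 405 rect c [ 864.1 -238.6] size [133.5  65.9] ang 63.9 z 0.0579 med [ 875.  -209.3]
scene z53 px [229. 247.] 123 rect c [809.4 -14.6] size [36.1 76. ] ang 50.3 z 0.0516 med [811.  -12.1]
scene z53 px [266. 263.] 147 rect c [790.8  90.5] size [118.5  48.2] ang 14.0 z 0.0504 med [783.8  78.3]
scene z53 px [300. 273.] 127 rect c [743.  143.6] size [152.8  41.6] ang 39.1 z 0.0502 med [731.1 154.4]
scene z53 px [481. 358.] 34
[... 2156 characters left out ...]
 [850.1 415.6] size [130.2 110. ] ang 86.5 z 0.0081 med [856.3 432.4]
side orange px [312. 144.] 61 rect c [684.8 470.5] size [94.6 33.1] ang 30.3 z 0.0101 med [672.4 459.9]
side orange px [293. 146.] 94 rect c [582.7 461.6] size [34.9 96.1] ang 78.5 z 0.0102 med [584.7 461.5]
side orange px [310. 210.] 119 rect c [505.8 -17.7] size [111.8  14.4] ang 3.8 z 0.0148 med [500.3 -18.1]
side orange px [310. 304.] 53 rect c [ 358. -426.] size [55.7 26.2] ang 71.9 z 0.0051 med [ 363.5 -407.8]
side thin px [338. 205.] 116 rect c [605.8 -12. ] size [93.3 31.1] ang 0.3 z 0.0112 med [602.  -15.3]
side thin px [355. 284.] 107 rect c [ 506.8 -378.9] size [  7.6 120.3] ang 86.6 z 0.0042 med [ 504.  -378.6]
```

View pics/scene_crop.png

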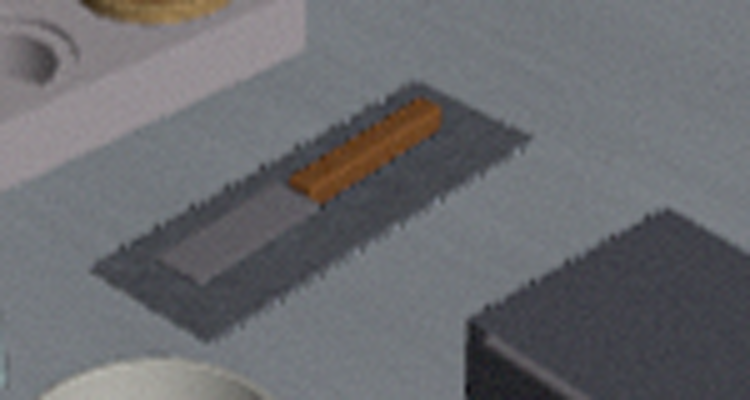

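The close crop shows the orange-handled blade, handle near the robot, steel tip pointing along +x on the grey mat; that is the choice.

Run:
```python
from h import *
import pickle
S={n:pickle.load(open(n+".pkl","rb")) for n in("scene","side")}
for n,s in S.items():
    im=s["image"]; hsv=cv2.cvtColor(im,cv2.COLOR_BGR2HSV).astype(int); h,sa,v=hsv[...,0],hsv[...,1],hsv[...,2]
    def lab(m,name,z,zr,mn=40):
        W=cloud(s); m=m&(W[...,2]>zr[0])&(W[...,2]<zr[1])&(W[...,0]<.8)&(abs(W[...,1])<.45)&(W[...,0]>.4)
        m=cv2.morphologyEx(m.astype(np.uint8),cv2.MORPH_CLOSE,np.ones((3,3)))
        k,L,st,c=cv2.connectedComponentsWithStats(m)
        for i in range(1,k):
            if st[i,4]<mn: continue
            vv,uu=np.where(L==i); P=np.array([ray(s,a,b,z)[:2] for a,b in zip(uu,vv)])*1000
            r=cv2.minAreaRect(P.astype(np.float32)); q=cv2.approxPolyDP(cv2.convexHull(P.astype(np.float32)),12,True)[:,0]
            print(n,name,c[i].round(),st[i,4],"mean",P.mean(0).round(1),"rect",np.round(r[0],1),np.round(r[1],1),round(r[2],1),"poly",q.round().tolist() if len(q)<8 else "")
    lab((h>5)&(h<22)&(sa>130),"handle",.017,(.004,.03))
    lab((h>12)&(h<26)&(sa>70),"disc",.053,(.04,.065))
    lab((v<110),"box",.047,(.038,.056),300)
    lab((v>90)&(sa<50),"deck",.042,(.03,.048),300)
```

```text
scene handle [323. 210.] 220 mean [510.9  -3.9] rect [508.2  -4. ] [110.6  27.4] 1.8 poly [[563.0, 5.0], [474.0, 9.0], [453.0, -14.0], [557.0, -16.0]]
scene handle [388. 366.] 129 mean [797.  419.7] rect [797.1 419.4] [11.1 59.1] 0.3 poly [[798.0, 390.0], [799.0, 449.0]]
scene disc [254. 160.] 447 mean [ 496.  -306.2] rect [ 494.9 -306.4] [114.9  94.4] 52.1 poly [[545.0, -286.0], [515.0, -253.0], [471.0, -263.0], [442.0, -311.0], [450.0, -340.0], [478.0, -359.0], [519.0, -352.0]]
scene disc [281. 175.] 523 mean [ 500.8 -180.5] rect [ 502.2 -181.1] [106.5  96.3] 43.4 poly [[543.0, -147.0], [483.0, -133.0], [448.0, -174.0], [449.0, -202.0], [478.0, -233.0], [518.0, -231.0], [546.0, -199.0]]
scene box [395. 254.] 3565 mean [564.3 264.4] rect [560.8 259. ] [194.3 145.4] 85.1 poly [[636.0, 349.0], [498.0, 357.0], [485.0, 169.0], [623.0, 163.0]]
scene deck [247. 182.] 2195 mean [ 581.8 -235.1] rect [ 560.2 -246.1] [264.1 255.9] 86.2 poly [[684.0, -122.0], [452.0, -112.0], [428.0, -318.0], [508.0, -373.0], [671.0, -386.0]]
scene deck [279. 261.] 375 mean [754.8  91.8] rect [757.4  92.6] [52
[... 166 characters left out ...]
101.7  93.7] 71.2 poly [[530.0, -167.0], [467.0, -151.0], [440.0, -194.0], [448.0, -231.0], [475.0, -250.0], [519.0, -235.0]]
side disc [340. 260.] 712 mean [ 482.3 -325. ] rect [ 483.2 -323.8] [99.3 95.3] 71.2 poly 
side box [302. 163.] 710 mean [557.5 247.1] rect [549.9 243.4] [205.6 139.7] 85.1 poly [[621.0, 340.0], [492.0, 345.0], [476.0, 161.0], [605.0, 142.0]]
side deck [300. 163.] 898 mean [550.3 256.5] rect [551.7 253.3] [210.2 144.8] 85.3 poly [[629.0, 348.0], [491.0, 356.0], [474.0, 156.0], [613.0, 164.0]]
side deck [356. 248.] 2770 mean [ 554.6 -276.8] rect [ 548.9 -263.4] [262.3 253.1] 86.1 poly [[682.0, -145.0], [435.0, -130.0], [418.0, -386.0], [625.0, -400.0], [670.0, -340.0]]
```

```bash
cat >> h.py <<'E'
def plan(pts,start=None,step=.04,ang=.1):
    """pts: list of (x,y,z,yaw,lean): tool down, lean = tilt about tool y; prints rows"""
    if start is None:
        o=get_obs(); p=np.array(o["tool_pos"]); r=R.from_euler("xyz",o["ee_rot"])
    else: p,r=np.array(start[:3]),tool(*start[3:])
    rows=[]
    for q in pts:
        P=np.array(q[:3]); T=tool(*q[3:]); D=(r.inv()*T).as_rotvec()
        n=max(1,int(np.ceil(max(np.linalg.norm(P-p)/step-.02,np.linalg.norm(D)/ang-.02))))
        for i in range(n):
            d=r.inv().apply((P-p)/n)/.04
            row=np.round(np.r_[d,D/n/.1],2); rows.append([float(a) for a in row+0.0])
            p=p+r.apply(row[:3]*.04); r=r*R.from_rotvec(row[3:]*.1)
    print(len(rows),str(rows).replace(" ","").replace(".0,",",").replace(".0]","]"))
def tool(yaw,lean=0,rest=0):
    return R.from_euler("z",yaw)*R.from_euler("x",np.pi)*R.from_euler("y",lean)*R.from_euler("x",rest)
E
python3 - <<'E'
from h import *
plan([(.45,-.012,.26,.05)])
E
```

```text
14 [[0.74,-0.66,-0.15,0,0,0.24],[0.67,-0.63,-0.14,0,0,0.24],[0.61,-0.6,-0.13,0,0,0.24],[0.55,-0.57,-0.12,0,0,0.24],[0.5,-0.54,-0.11,0,0,0.24],[0.45,-0.51,-0.11,0,0,0.24],[0.41,-0.49,-0.1,0,0,0.24],[0.37,-0.46,-0.09,0,0,0.24],[0.33,-0.44,-0.08,0,0,0.24],[0.3,-0.41,-0.08,0,0,0.24],[0.27,-0.39,-0.07,0,0,0.24],[0.24,-0.37,-0.07,0,0,0.24],[0.21,-0.35,-0.06,0,0,0.24],[0.19,-0.32,-0.06,0,0,0.24]]
```

```bash
sed -i 's|(P-p)/n)/.04|(P-p)/(n-i))/.04|' h.py
python3 - <<'E'
from h import *
plan([(.45,-.012,.26,.05)])
E
```

```text
14 [[0.74,-0.66,-0.15,0,0,0.24],[0.72,-0.68,-0.15,0,0,0.24],[0.7,-0.69,-0.15,0,0,0.24],[0.69,-0.71,-0.15,0,0,0.24],[0.67,-0.73,-0.15,0,0,0.24],[0.65,-0.74,-0.15,0,0,0.24],[0.63,-0.76,-0.15,0,0,0.24],[0.62,-0.77,-0.15,0,0,0.24],[0.6,-0.79,-0.16,0,0,0.24],[0.58,-0.8,-0.15,0,0,0.24],[0.56,-0.82,-0.16,0,0,0.24],[0.54,-0.83,-0.15,0,0,0.24],[0.52,-0.84,-0.16,0,0,0.24],[0.49,-0.86,-0.15,0,0,0.24]]
```

>>> drive_tool([
  [0.74,-0.66,-0.15,0,0,0.24],
  [0.72,-0.68,-0.15,0,0,0.24],
  [0.7,-0.69,-0.15,0,0,0.24],
  [0.69,-0.71,-0.15,0,0,0.24],
  [0.67,-0.73,-0.15,0,0,0.24],
  [0.65,-0.74,-0.15,0,0,0.24],
  [0.63,-0.76,-0.15,0,0,0.24],
  [0.62,-0.77,-0.15,0,0,0.24],
  [0.6,-0.79,-0.16,0,0,0.24],
  [0.58,-0.8,-0.15,0,0,0.24],
  [0.56,-0.82,-0.16,0,0,0.24],
  [0.54,-0.83,-0.15,0,0,0.24],
  [0.52,-0.84,-0.16,0,0,0.24],
  [0.49,-0.86,-0.15,0,0,0.24],
  [0,0,0,0,0,0],
])

```text
time: 1.98
tool_pos: [0.4505, -0.0105, 0.2598]
ee_rot: [-3.141, 0.001, 0.053]
wrist_force: [0.6, -0.6, 1.0]
width: 0.0937
finger_force: 0.0
```

Run:
```python
from h import *
import pickle
s=snapshot("wrist");save(s,"w1",k=1.25);pickle.dump(s,open("w1.pkl","wb"));M,t=cam(s);print(-M.T@t,M)
o=get_obs();print(o["tool_pos"],o["ee_rot"],s["fx"])
```

```text
[ 0.53229612 -0.00603966  0.46966781] [[ 0.0536636  -0.99855855  0.00101712]
 [-0.95862382 -0.05123223  0.28002791]
 [-0.27957216 -0.01600235 -0.95999132]]
[ 0.44999955 -0.01175558  0.25958405] [3.14121321e+00 1.20533069e-03 5.13136210e-02] 359.6278280970925
```

View pics/w1.png

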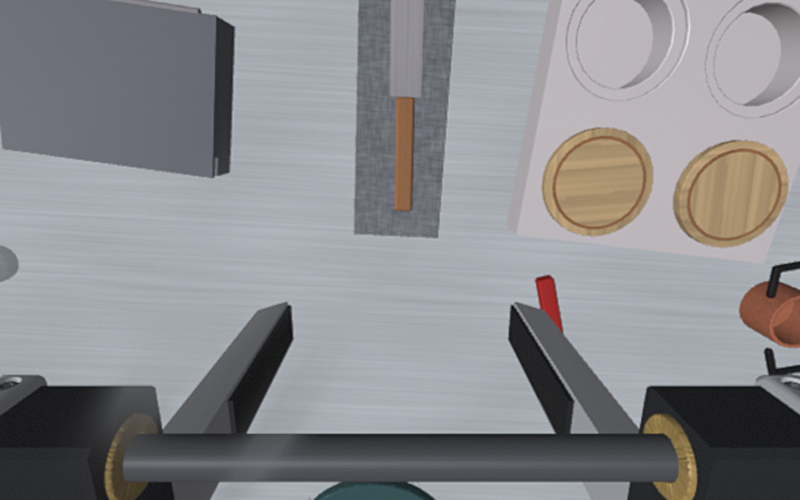

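The wrist view shows the handle (404,97–210), discs at (598,181) and (731,193), the box cover's near right corner at (215,178), and the wells at (628,42) and (762,55).

Run:
```python
from h import *
import pickle
s=pickle.load(open("w1.pkl","rb")); k=1/1.25
hsv=cv2.cvtColor(s["image"],cv2.COLOR_BGR2HSV)
def P(u,v,z): return (ray(s,u,v,z)[:2]*1000).round(1)
for n,u,v,z in [("frontR",215,178,.047),("frontL0",0,150,.047),("rearR?",201,12,.047),("tipside",391,60,.011),("tipside2",422,60,.011)]: print(n,P(u*k,v*k,z))
m=cv2.inRange(hsv,(5,90,50),(25,255,255)); 
kk,L,st,c=cv2.connectedComponentsWithStats(cv2.morphologyEx(m,cv2.MORPH_CLOSE,np.ones((5,5))))
for i in range(1,kk):
    if st[i,4]<200: continue
    v,u=np.where(L==i); z=.019 if st[i,4]<3000 and c[i][0]<400 else .053
    Q=np.array([ray(s,a,b,z)[:2] for a,b in zip(u,v)],np.float32)*1000
    print(c[i].round(),st[i,4],Q.mean(0).round(1),cv2.minAreaRect(Q),cv2.minEnclosingCircle(Q))
# deck top edges
print("deck nearL",P(518*k,232*k,.042),"nearR",P(768*k,262*k,.042),"leftfar",P(552*k,0,.042))
print("wellA rim",P(566*k,42*k,.042),P(689*k,38*k,.042),P(628*k,100*k,.042))
```

```text
frontR [476.1 163.3]
frontL0 [491.1 358.2]
rearR? [615.2 166.6]
tipside [591.    5.4]
tipside2 [592.5 -23.8]
[323. 122.] 1207 [506.5 -11.1] ((504.7126770019531, -11.02760124206543), (106.63658142089844, 16.653295516967773), 2.060495376586914) ((504.717529296875, -11.161447525024414), 53.68790817260742)
[477. 142.] 3831 [ 495.7 -189.3] ((491.9520568847656, -190.103271484375), (98.36711120605469, 97.11244201660156), 53.01167297363281) ((491.61187744140625, -189.9664306640625), 49.90166091918945)
[586. 153.] 3966 [ 490.3 -316.5] ((487.4613037109375, -315.3709716796875), (102.24366760253906, 96.54676818847656), 78.5915298461914) ((487.8516845703125, -315.457763671875), 51.343929290771484)
[619. 250.] 1847 [ 371.8 -390. ] ((367.12518310546875, -387.2972717285156), (80.48199462890625, 57.31753158569336), 17.028776168823242) ((367.3985900878906, -394.02001953125), 44.44660186767578)
[540. 366.] 1390 [ 194.1 -331. ] ((193.967041015625, -326.60540771484375), (126.24031829833984, 49.55268859863281), 19.808183670043945) ((194.80563354492188, -328.93365478515625), 64.56060028076172)
[ 95. 385.] 683 [ 97.3 314.2] ((112.28327941894531, 306.76287841796875), (51.59632873535156, 85.5712890625), 89.21430206298828) ((111.10612487792969, 315.97125244140625), 44.13294982910156)
deck nearL [ 438.8 -126.6] nearR [ 421.7 -379. ] leftfar [ 641.4 -129.8]
wellA rim [ 609.7 -146.8] [ 618.6 -253. ] [ 565.3 -210. ]
```

Run:
```python
from h import *
plan([(.545,-.0095,.08,.036),(.545,-.0095,.007,.036)])
```

```text
8 [[0.4,0.01,0.75,0,0,0.03],[0.4,0.01,0.75,0,0,0.03],[0.4,0.01,0.75,0,0,0.03],[0.39,0.01,0.75,0,0,0.03],[0.4,0,0.74,0,0,0.03],[0.39,0.01,0.75,0,0,0.03],[0,0,0.91,0,0.01,-0.01],[0,0,0.91,0,0.01,-0.01]]
```

>>> drive_tool([
  [0.4,0.01,0.75,0,0,0.03],
  [0.4,0.01,0.75,0,0,0.03],
  [0.4,0.01,0.75,0,0,0.03],
  [0.39,0.01,0.75,0,0,0.03],
  [0.4,0,0.74,0,0,0.03],
  [0.39,0.01,0.75,0,0,0.03],
  [0,0,0.9,0,0,0],
  [0,0,0.5,0,0,0],
  [0,0,0.4,0,0,0],
  [0,0,0,0,0,0],
])

```text
time: 3.28
tool_pos: [0.5438, -0.0112, 0.007]
ee_rot: [-3.141, 0.003, 0.03]
wrist_force: [-0.3, 0.2, -0.0]
width: 0.0942
finger_force: 0.0
```

>>> drive_tool([
  [0,0,0,0,0,0],
  [0,0,0,0,0,0],
  [0,0,0,0,0,0],
  [0,0,0,0,0,0],
  [0,0,0,0,0,0],
  [0,0,0,0,0,0],
  [0,0,0,0,0,0],
  [0,0,0,0,0,0],
  [0,0,-0.5,0,0,0],
  [0,0,-0.5,0,0,0],
  [0,0,-1,0,0,0],
  [0,0,-1,0,0,0],
  [0,0,-1,0,0,0],
  [0,0,0,0,0,0],
], gripper=1)

```text
time: 5.03
tool_pos: [0.5477, -0.0107, 0.1729]
ee_rot: [3.14, -0.009, 0.031]
wrist_force: [-0.1, 0.1, -0.4]
width: 0.0003
finger_force: 0.0
```

Missed the blade; look again.

Run:
```python
from h import *
import pickle
s=snapshot("wrist");save(s,"w2",k=1.25);pickle.dump(s,open("w2.pkl","wb"))
o=get_obs();print(o["tool_pos"],o["ee_rot"],s["fx"])
```

```text
[ 0.5462477  -0.0105163   0.17006216] [ 3.14096711 -0.00368424  0.03081306] 359.6278280970925
```

View pics/w2.png

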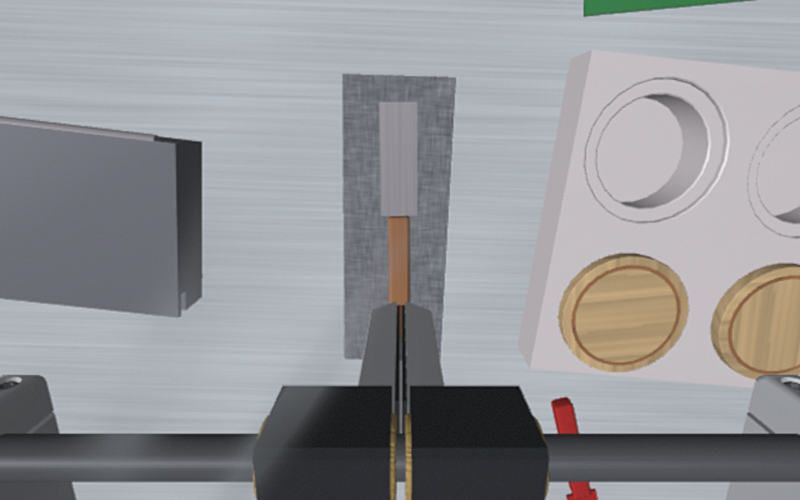

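The view shows the blade essentially in place (handle 398,215–330, partially hidden), so fingers probably hadn't closed when I lifted.

Run:
```python
from h import *
import pickle
s=pickle.load(open("w2.pkl","rb")); k=1/1.25
for n,u,v,z in [("hendL",388,216,.019),("hendR",411,216,.019),("h2L",388,290,.019),("h2R",410,290,.019),("tL",379,102,.0125),("tR",417,102,.0125),("bL",378,216,.0125),("bR",417,216,.0125)]: print(n,(ray(s,u*k,v*k,z)*1000).round(1))
plan([(.545,-.0095,.026,.03)])
```

```text
hendL [559.3  -0.8  19. ]
hendR [559.9 -19.7  19. ]
h2L [494.8  -2.4  19. ]
h2R [495.4 -21.3  19. ]
tL [648.2   8.5  12.5]
tR [649.1 -21.2  12.5]
bL [557.8   7.7  12.5]
bR [558.8 -24.9  12.5]
4 [[-0.01,-0.01,0.9,0,-0.01,0],[-0.01,-0.01,0.9,0,-0.01,0],[-0.01,0,0.9,0,-0.01,0],[-0.01,-0.01,0.9,0,-0.01,0]]
```

>>> drive_tool([
  [0,0,0,0,0,0],
  [0,0,0,0,0,0],
  [0,0,0,0,0,0],
  [0,0,0,0,0,0],
], gripper=0.5)

```text
time: 5.58
tool_pos: [0.545, -0.0104, 0.1679]
ee_rot: [-3.142, 0.001, 0.031]
wrist_force: [0.5, 0.4, -0.8]
width: 0.0374
finger_force: 0.0
```

>>> drive_tool([
  [0,0,0.9,0,0,0],
  [0,0,0.9,0,0,0],
  [0,0,0.9,0,0,0],
  [0,0,0.7,0,0,0],
  [0,0,0.4,0,0,0],
  [0,0,0.2,0,0,0],
  [0,0,0,0,0,0],
  [0,0,0,0,0,0],
])

```text
time: 6.58
tool_pos: [0.5463, -0.0106, 0.0098]
ee_rot: [3.141, -0.002, 0.031]
wrist_force: [-0.5, -0.3, 0.2]
width: 0.047
finger_force: 0.0
```

>>> drive_tool([
  [0,0,0,0,0,0],
  [0,0,0,0,0,0],
  [0,0,0,0,0,0],
  [0,0,0,0,0,0],
  [0,0,0,0,0,0],
  [0,0,0,0,0,0],
  [0,0,0,0,0,0],
  [0,0,0,0,0,0],
], gripper=1)

```text
time: 7.58
tool_pos: [0.5453, -0.0104, 0.0085]
ee_rot: [3.142, -0.0, 0.031]
wrist_force: [0.5, 0.5, 0.6]
width: 0.0007
finger_force: 0.0
```

Run:
```python
from h import *
a=snapshot("wrist")["image"];s=snapshot("side");print(proj(s,get_obs()["tool_pos"]))
im=np.hstack([cv2.resize(a[100:400,160:480],(400,375)),cv2.resize(s["image"][180:240,280:344],(400,375),interpolation=2)])
cv2.imwrite("pics/c3.png",im)
```

```text
(np.float64(321.8723865737017), np.float64(207.66108933828207))
```

View pics/c3.png

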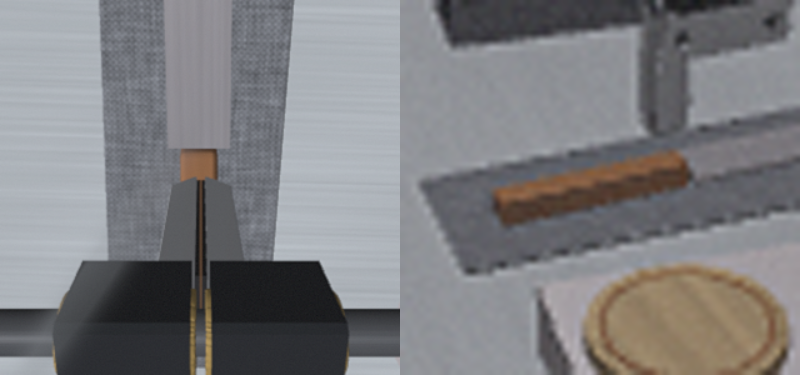

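Run:
```python
from h import *
s=snapshot("wrist");W=cloud(s)
for u,v in [(160+int(188*.8),100+int(185*.8)),(160+int(212*.8),100+int(185*.8)),(320,100+int(165*.8)),(320,100+int(90*.8)),(270,200)]: print((u,v),(W[v,u]*1000).round(1))
s=snapshot("side");W=cloud(s)
for u,v in [(321,199),(323,199),(322,196),(310,209),(300,212)]: print((u,v),(W[v,u]*1000).round(1))
o=get_obs();print(o["tool_pos"],o["joint_positions"])
```

```text
(310, 248) [554.7  -5.   48.3]
(329, 248) [555.2 -14.7  48.8]
(320, 232) [552.6 -10.2  19.1]
(320, 172) [587.3  -9.1  12.8]
(270, 200) [566.8  21.3   2.9]
(321, 199) [537.3 -21.1  52.6]
(323, 199) [545.7 -18.   48.9]
(322, 196) [539.9 -23.1  65.4]
(310, 209) [498.9 -19.9  19.4]
(300, 212) [462.9 -21.6  16.2]
[ 0.54524592 -0.0104193   0.00843769] [-1.23048629e-01  1.69661377e-01  1.61713772e+00 -4.81606354e-05
  1.35482955e+00  1.41701114e+00]
```

Run:
```python
from h import *
s=snapshot("side")
for z in(.01,.02,.03,.04,.05): print(z,proj(s,(.545,-.02,z)))
s=snapshot("wrist")
for z in(.02,.03,.04,.05): print(z,proj(s,(.553,-.0105,z)))
M,t=cam(s);o=get_obs();T=R.from_euler("xyz",o["ee_rot"]);print(T.inv().apply(-M.T@t-o["tool_pos"]))
```

```text
0.01 (np.float64(322.7711622521057), np.float64(208.8124829940409))
0.02 (np.float64(322.83243779735926), np.float64(206.40517904087125))
0.03 (np.float64(322.8941765560207), np.float64(203.9796770371868))
0.04 (np.float64(322.95638380052156), np.float64(201.53576984740965))
0.05 (np.float64(323.0190648836148), np.float64(199.07324718041835))
0.02 (np.float64(320.5265487414637), np.float64(231.92916518125605))
0.03 (np.float64(320.5674654843947), np.float64(238.18319043223096))
0.04 (np.float64(320.6124744094559), np.float64(245.06269582998092))
0.05 (np.float64(320.66222173508396), np.float64(252.66645430047578))
[ 8.17719186e-02 -2.08088755e-04 -2.09951763e-01]
```

The fingertips really sit about 30 mm above the reported TCP (side crop: tip row 201, i.e. z≈0.04, over the handle). I'll open and go lower, watching the force.

>>> drive_tool([
  [0,0,0,0,0,0],
  [0,0,0,0,0,0],
  [0,0,0,0,0,0],
  [0,0,0,0,0,0],
  [0,0,0,0,0,0],
], gripper=0.5)

```text
time: 8.5
tool_pos: [0.5453, -0.0104, 0.0085]
ee_rot: [3.141, -0.0, 0.031]
wrist_force: [0.0, 0.2, -0.0]
width: 0.0456
finger_force: 0.0
```

>>> drive_tool([
  [0,0,0.2,0,0,0],
  [0,0,0.2,0,0,0],
  [0,0,0.15,0,0,0],
  [0,0,0,0,0,0],
])

```text
time: 9.0
tool_pos: [0.5445, -0.0103, -0.0146]
ee_rot: [-3.141, 0.002, 0.031]
wrist_force: [-0.5, -0.2, 0.4]
width: 0.0467
finger_force: 0.0
```

Run:
```python
from h import *
o=get_obs();print(o["tool_pos"],o["wrist_force"])
s=snapshot("side");save(s,"c4",(270,160,370,240),5)
```

```text
[ 0.54448673 -0.01033868 -0.01458217] [-0.50683901 -0.16285881  0.35288649]
```

View pics/c4.png

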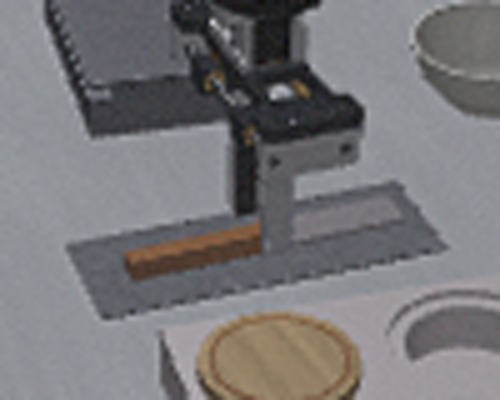

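The near finger's tip (crop 273,250) is at about z≈0.018, consistent with a ~33 mm offset; lower 12 mm more.

>>> drive_tool([
  [0,0,0.15,0,0,0],
  [0,0,0.15,0,0,0],
  [0,0,0,0,0,0],
])

```text
time: 9.43
tool_pos: [0.5446, -0.0103, -0.0264]
ee_rot: [-3.141, 0.002, 0.031]
wrist_force: [0.1, 0.7, -0.6]
width: 0.0468
finger_force: 0.0
```

>>> drive_tool([
  [0,0,0,0,0,0],
  [0,0,0,0,0,0],
  [0,0,0,0,0,0],
  [0,0,0,0,0,0],
  [0,0,0,0,0,0],
  [0,0,0,0,0,0],
], gripper=1)

```text
time: 10.18
tool_pos: [0.5455, -0.0104, -0.0253]
ee_rot: [3.142, -0.0, 0.031]
wrist_force: [-0.6, -0.3, 1.2]
width: 0.0176
finger_force: 30.0
```

Run:
```python
from h import *
import pickle
s=pickle.load(open("w1.pkl","rb")); print("jar",ray(s,5*.8,265*.8,.045))
a=(.5455,-.0104,.1,.031)
plan([a],step=.04); plan([(.355,.269,.06,-.075)],start=a)
```

```text
jar [0.37909456 0.3765857  0.045     ]
4 [[0,0,-0.78,0,0,0],[0,0,-0.78,0,0,0],[0,0,-0.79,0,0,0],[0,0,-0.78,0,0,0]]
9 [[-0.5,-0.79,0.11,0,0,0.12],[-0.51,-0.79,0.11,0,0,0.12],[-0.53,-0.78,0.11,0,0,0.12],[-0.53,-0.77,0.11,0,0,0.12],[-0.54,-0.77,0.11,0,0,0.12],[-0.55,-0.76,0.11,0,0,0.12],[-0.56,-0.75,0.11,0,0,0.12],[-0.57,-0.75,0.11,0,0,0.12],[-0.59,-0.74,0.12,0,0,0.12]]
```

>>> drive_tool([
  [0,0,-0.4,0,0,0],
  [0,0,-0.78,0,0,0],
  [0,0,-0.78,0,0,0],
  [0,0,-0.78,0,0,0],
  [0,0,-0.4,0,0,0],
  [-0.5,-0.79,0.11,0,0,0.12],
  [-0.51,-0.79,0.11,0,0,0.12],
  [-0.53,-0.78,0.11,0,0,0.12],
  [-0.53,-0.77,0.11,0,0,0.12],
  [-0.54,-0.77,0.11,0,0,0.12],
  [-0.55,-0.76,0.11,0,0,0.12],
  [-0.56,-0.75,0.11,0,0,0.12],
  [-0.57,-0.75,0.11,0,0,0.12],
  [-0.59,-0.74,0.12,0,0,0.12],
  [0,0,0.5,0,0,0],
  [0,0,0.5,0,0,0],
  [0,0,0.3,0,0,0],
  [0,0,0,0,0,0],
])

```text
time: 12.42
tool_pos: [0.3539, 0.2684, 0.0071]
ee_rot: [3.14, 0.002, -0.077]
wrist_force: [0.0, -0.2, -0.2]
width: 0.0176
finger_force: 30.0
```

Run:
```python
from h import *
import pickle
o=get_obs();print(o["tool_pos"],o["ee_rot"],o["width"])
s=snapshot("side");w=snapshot("wrist");pickle.dump((s,w),open("p5.pkl","wb"))
im=np.hstack([cv2.resize(w["image"],(480,300)),cv2.resize(s["image"][140:215,230:310],(320,300),interpolation=2)])
cv2.imwrite("pics/c5.png",im)
W=cloud(w); print((W[0:130:8,320]*1000).round(1))
```

```text
[0.35388476 0.26844739 0.00705794] [ 3.14005174e+00  2.14673982e-03 -7.74252115e-02] 0.01760147139224804
[[ 4.844e+02  2.588e+02  1.630e+01]
 [ 4.842e+02  2.588e+02  1.200e+00]
 [ 4.806e+02  2.591e+02 -5.000e-01]
 [ 4.764e+02  2.594e+02  8.000e-01]
 [ 4.726e+02  2.597e+02 -2.000e-01]
 [ 4.683e+02  2.601e+02  1.200e+00]
 [ 4.644e+02  2.604e+02  4.000e-01]
 [ 4.553e+02  2.611e+02  4.530e+01]
 [ 4.519e+02  2.614e+02  4.580e+01]
 [ 4.484e+02  2.617e+02  4.780e+01]
 [ 4.451e+02  2.619e+02  4.640e+01]
 [ 4.417e+02  2.622e+02  4.600e+01]
 [ 4.383e+02  2.624e+02  4.650e+01]
 [ 4.348e+02  2.627e+02  4.710e+01]
 [ 4.312e+02  2.630e+02  4.710e+01]
 [ 4.276e+02  2.633e+02  4.680e+01]
 [ 4.240e+02  2.635e+02  4.590e+01]]
```

View pics/c5.png

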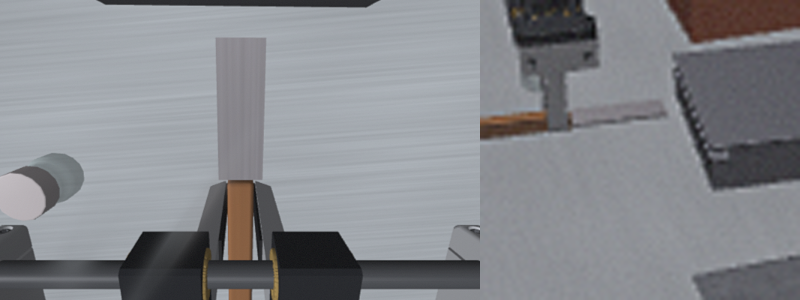

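The view shows the blade level, tip at (240,38), about 27 mm before the box front. Lower 8 mm and insert ~40 mm.

>>> drive_tool([
  [0,0,0.1,0,0,0],
  [0,0,0.1,0,0,0],
  [0,0,0,0,0,0],
  [0.25,0,0,0,0,0],
  [0.25,0,0,0,0,0],
  [0.15,0,0,0,0,0],
  [0.1,0,0,0,0,0],
  [0.1,0,0,0,0,0],
  [0.1,0,0,0,0,0],
  [0,0,0,0,0,0],
])

```text
time: 13.78
tool_pos: [0.3928, 0.2661, 0.0]
ee_rot: [3.142, 0.0, -0.077]
wrist_force: [-0.6, 0.0, -0.7]
width: 0.0179
finger_force: 30.0
```

>>> drive_tool([
  [0,0,-0.1,0,0,0],
  [0,0,-0.1,0,0,0],
  [0,0,-0.1,0,0,0],
  [0,0,-0.1,0,0,0],
  [0,0,-0.1,0,0,0],
  [0,0,0,0,0,0],
])

```text
time: 14.52
tool_pos: [0.3928, 0.2662, 0.0205]
ee_rot: [-3.141, -0.0, -0.077]
wrist_force: [-0.5, -0.5, -1.1]
width: 0.018
finger_force: 30.0
```

```bash
cat > cov.py <<'E'
from h import *
def cover(n="side"):
    s=snapshot(n);W=cloud(s); yw=-.076; H=np.array([.621,.2485]); d=W[...,:2]-H
    bx=d[...,0]*np.cos(yw)+d[...,1]*np.sin(yw); by=-d[...,0]*np.sin(yw)+d[...,1]*np.cos(yw); z=W[...,2]-.042
    dark=s["image"].max(-1)<130
    m=(abs(by)<.09)&(bx<.06)&(bx>-.15)&(z>.0)&(z<.16)&dark
    a=np.arctan2(z[m],-bx[m]); r=np.hypot(bx,z)[m]; k=(r>.05)&(r<.145)
    print(n,k.sum(),"angle pct",np.round(np.percentile(a[k],[10,25,50,75,90]),2))
if __name__=="__main__":
    cover("side");cover("scene");o=get_obs();print(o["tool_pos"],o["ee_rot"],o["wrist_force"],o["width"])
E
python3 cov.py
```

```text
side 513 angle pct [0.14 0.15 0.16 0.18 0.2 ]
scene 2072 angle pct [0.14 0.15 0.16 0.17 0.19]
[0.39277202 0.26619197 0.02026133] [-3.14145470e+00 -4.16372338e-04 -7.72268038e-02] [ 0.23487892  0.17928247 -1.56743236] 0.018027943455973763
```

>>> drive_tool([
  [0.05,0,-0.3,0,0,0],
  [0.08,0,-0.29,0,0,0],
  [0.11,0,-0.28,0,0,0],
  [0.14,0,-0.27,0,0,0],
  [0.16,0,-0.26,0,0,0],
  [0.19,0,-0.24,0,0,0],
  [0.21,0,-0.22,0,0,0],
  [0,0,0,0,0,0],
])

```text
time: 15.62
tool_pos: [0.432, 0.2634, 0.0956]
ee_rot: [-3.141, -0.003, -0.078]
wrist_force: [0.3, 0.5, -0.4]
width: 0.0176
finger_force: 30.0
```

```bash
python3 cov.py
```

```text
side 247 angle pct [0.73 0.83 0.85 0.86 0.87]
scene 2927 angle pct [0.84 0.85 0.87 0.88 0.9 ]
[0.43091381 0.26326338 0.09468749] [-3.14130955e+00 -1.44764558e-03 -7.74334475e-02] [-0.61877685 -0.06667792 -0.56952978] 0.017538975424715674
```

>>> drive_tool([
  [0.23,0,-0.2,0,0,0],
  [0.25,0,-0.17,0,0,0],
  [0.27,0,-0.15,0,0,0],
  [0.28,0,-0.12,0,0,0],
  [0.29,0,-0.09,0,0,0],
  [0.3,0,-0.06,0,0,0],
  [0.3,0,-0.03,0,0,0],
  [0.3,0,0,0,0,0],
  [0.3,0,0.03,0,0,0],
  [0.2,0,0.03,0,0,0],
  [0,0,0,0,0,0],
])

```text
time: 17.1
tool_pos: [0.5392, 0.2546, 0.1243]
ee_rot: [3.141, 0.0, -0.078]
wrist_force: [0.3, 0.2, -0.2]
width: 0.0173
finger_force: 30.0
```

```bash
python3 cov.py
```

```text
side 441 angle pct [1.24 1.7  1.73 1.75 1.76]
scene 2389 angle pct [1.35 1.8  1.81 1.84 1.86]
[0.53862185 0.25479186 0.12460972] [ 3.14133753e+00  1.19204309e-04 -7.72447445e-02] [ 0.42101564 -0.0474204  -1.25346776] 0.01767756889191522
```

Run:
```python
from h import *
o=get_obs();p=o["tool_pos"]
a=(.44,.262,.13,-.077);b=(.49,.05,.09,.031)
plan([a]);plan([b,(.543,-.0104,.02,.031)],start=a)
```

```text
3 [[-0.82,0,-0.04,0,0,0],[-0.83,0.01,-0.05,0,0,0],[-0.82,0,-0.04,0,0,0]]
9 [[0.28,0.86,0.17,0,0,-0.18],[0.26,0.87,0.17,0,0,-0.18],[0.24,0.88,0.17,0,0,-0.18],[0.23,0.88,0.16,0,0,-0.18],[0.21,0.88,0.17,0,0,-0.18],[0.2,0.88,0.16,0,0,-0.18],[0.43,0.52,0.58,0,0,0],[0.42,0.52,0.59,0,0,0],[0.43,0.51,0.58,0,0,0]]
```

>>> drive_tool([
  [-0.82,0,-0.04,0,0,0],
  [-0.83,0.01,-0.05,0,0,0],
  [-0.82,0,-0.04,0,0,0],
  [0.28,0.86,0.17,0,0,-0.18],
  [0.26,0.87,0.17,0,0,-0.18],
  [0.24,0.88,0.17,0,0,-0.18],
  [0.23,0.88,0.16,0,0,-0.18],
  [0.21,0.88,0.17,0,0,-0.18],
  [0.2,0.88,0.16,0,0,-0.18],
  [0.43,0.52,0.58,0,0,0],
  [0.42,0.52,0.59,0,0,0],
  [0.43,0.51,0.58,0,0,0],
  [0,0,0,0,0,0],
  [0,0,0,0,0,0],
])

```text
time: 18.95
tool_pos: [0.5431, -0.0096, 0.0208]
ee_rot: [-3.141, -0.001, 0.031]
wrist_force: [0.1, 0.4, -0.6]
width: 0.0177
finger_force: 30.0
```

Run:
```python
from h import *
o=get_obs();print(o["tool_pos"],o["ee_rot"],o["width"])
w=snapshot("wrist"); W=cloud(w); print((W[60:240:15,320]*1000).round(1))
```

```text
[ 0.54308614 -0.00962167  0.02076426] [-3.14132518e+00 -5.60576512e-04  3.10482273e-02] 0.017736066974005475
[[642.2  -6.5  58.9]
 [635.8  -6.7  60.1]
 [629.4  -6.9  59.4]
 [622.9  -7.1  58.8]
 [616.1  -7.3  58.3]
 [609.3  -7.5  59.7]
 [602.3  -7.7  59. ]
 [595.   -8.   58.9]
 [587.8  -8.2  59.8]
 [580.2  -8.4  59.1]
 [572.3  -8.7  58.6]
 [564.6  -8.9  59.3]]
```

>>> drive_tool([
  [0,0,0.5,0,0,0],
  [0,0,0.4,0,0,0],
  [0,0,0.15,0,0,0],
  [0,0,0.08,0,0,0],
  [0,0,0,0,0,0],
])

```text
time: 19.62
tool_pos: [0.5435, -0.0102, -0.0247]
ee_rot: [3.141, -0.001, 0.031]
wrist_force: [0.3, 0.6, -0.4]
width: 0.0179
finger_force: 30.0
```

>>> drive_tool([
  [0,0,0,0,0,0],
  [0,0,0,0,0,0],
  [0,0,0,0,0,0],
  [0,0,0,0,0,0],
  [0,0,-0.5,0,0,0],
  [0,0,-1,0,0,0],
  [0,0,-1,0,0,0],
], gripper=0.45)

```text
time: 20.5
tool_pos: [0.5428, -0.0101, 0.0756]
ee_rot: [-3.141, 0.001, 0.031]
wrist_force: [0.2, 0.0, 0.1]
width: 0.0519
finger_force: 0.0
```

Run:
```python
from h import *
plan([(.40,.262,.22,-.077)])
```

```text
9 [[-0.37,-0.77,-0.4,0,0,0.12],[-0.38,-0.76,-0.4,0,0,0.12],[-0.39,-0.76,-0.4,0,0,0.12],[-0.4,-0.75,-0.4,0,0,0.12],[-0.41,-0.75,-0.4,0,0,0.12],[-0.42,-0.74,-0.4,0,0,0.12],[-0.43,-0.74,-0.4,0,0,0.12],[-0.44,-0.74,-0.4,0,0,0.12],[-0.45,-0.73,-0.41,0,0,0.12]]
```

>>> drive_tool([
  [-0.37,-0.77,-0.4,0,0,0.12],
  [-0.38,-0.76,-0.4,0,0,0.12],
  [-0.39,-0.76,-0.4,0,0,0.12],
  [-0.4,-0.75,-0.4,0,0,0.12],
  [-0.41,-0.75,-0.4,0,0,0.12],
  [-0.42,-0.74,-0.4,0,0,0.12],
  [-0.43,-0.74,-0.4,0,0,0.12],
  [-0.44,-0.74,-0.4,0,0,0.12],
  [-0.45,-0.73,-0.41,0,0,0.12],
  [0,0,0,0,0,0],
])

```text
time: 21.75
tool_pos: [0.4, 0.2639, 0.2209]
ee_rot: [-3.14, -0.003, -0.073]
wrist_force: [-0.2, -0.1, 0.3]
width: 0.0516
finger_force: 0.0
```

Run:
```python
from h import *
import pickle
o=get_obs();print(o["tool_pos"],o["ee_rot"],o["width"])
w=snapshot("wrist");pickle.dump(w,open("w6.pkl","wb"));save(w,"w6")
```

```text
[0.3999778  0.26385778 0.2209187 ] [-3.13977122e+00 -2.81606336e-03 -7.34836644e-02] 0.05155584884817049
```

View pics/w6.png

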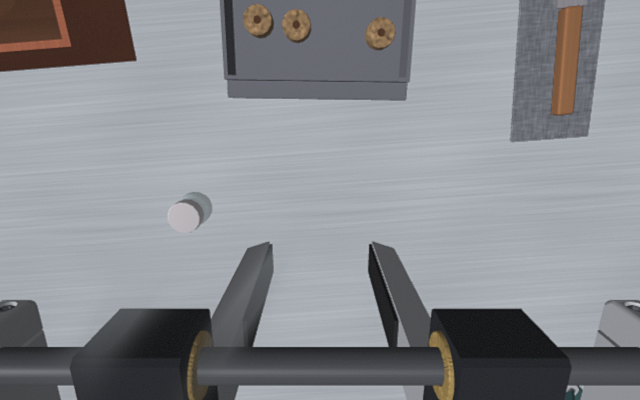

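Three pucks in the open box, at (257,20), (296,25), (380,33); the blade lies on the mat at (566,60).

Run:
```python
from h import *
import pickle
s=pickle.load(open("w6.pkl","rb"));hsv=cv2.cvtColor(s["image"],cv2.COLOR_BGR2HSV)
m=cv2.inRange(hsv,(8,60,40),(28,255,255)); m[60:]=0; m[:,:230]=0; m[:,420:]=0
m=cv2.morphologyEx(m,cv2.MORPH_CLOSE,np.ones((5,5)))
k,L,st,c=cv2.connectedComponentsWithStats(m); b=np.array([.561,.253]);yw=-.076
for i in range(1,k):
    if st[i,4]<80: continue
    v,u=np.where(L==i); Q=np.array([ray(s,a,bb,.024)[:2] for a,bb in zip(u,v)],np.float32)
    (cx,cy),r=cv2.minEnclosingCircle(Q); d=np.array([cx,cy])-b
    print(st[i],Q.mean(0).round(4),(round(cx,4),round(cy,4)),round(r,4),"box",(d[0]*np.cos(yw)+d[1]*np.sin(yw)).round(4),(-d[0]*np.sin(yw)+d[1]*np.cos(yw)).round(4))
W=cloud(s); print([ (W[v,u]*1000).round(1) for v,u in ((13,257),(20,264),(25,307))])
for u,v,z in [(227,81,.042),(407,81,.042),(228,98,.032),(406,100,.032)]: print(ray(s,u,v,z).round(4))
```

```text
[243   4  30  34 764] [0.5656 0.3159] (0.5654, 0.3157) 0.016 box -0.0003 0.0628
[282   9  29  33 726] [0.5583 0.2772] (0.5582, 0.277) 0.0156 box -0.0046 0.0237
[365  17  30  33 747] [0.5447 0.1916] (0.5443, 0.1917) 0.016 box -0.012 -0.0624
[array([572.5, 315.9,  24.2]), array([565.4, 309.4,  24.8]), array([557.6, 265.9,  24.5])]
[0.5083 0.3516 0.042 ]
[0.4948 0.1678 0.042 ]
[0.4919 0.3554 0.032 ]
[0.4761 0.1666 0.032 ]
```

```bash
cat > grab.py <<'E'
from h import *
import sys
def target(px,py,tz,dx=0.,rho=-.22,yaw=1.495,off=.031):
    bx=np.array([.997,-.076,0]); T=tool(yaw,0,rho); z=T.apply([0,0,1])
    return np.r_[np.array([px,py,tz])+dx*bx+off*z,[yaw,0,rho]]
E
python3 - <<'E'
from grab import *
t=target(.5443,.1917,.014); a=t.copy(); a[2]=.10; print(t.round(4))
plan([a]);
E
```

```text
[ 0.551   0.1912 -0.0163  1.495   0.     -0.22  ]
16 [[0.24,0.09,0.19,-0.11,0.11,-0.98],[0.23,0.11,0.19,-0.11,0.11,-0.98],[0.22,0.14,0.2,-0.11,0.11,-0.98],[0.2,0.15,0.2,-0.11,0.11,-0.98],[0.18,0.17,0.2,-0.11,0.11,-0.98],[0.16,0.18,0.21,-0.11,0.11,-0.98],[0.14,0.2,0.21,-0.11,0.11,-0.98],[0.12,0.21,0.21,-0.11,0.11,-0.98],[0.1,0.22,0.22,-0.11,0.11,-0.98],[0.07,0.22,0.22,-0.11,0.11,-0.98],[0.05,0.22,0.22,-0.11,0.11,-0.98],[0.02,0.23,0.23,-0.11,0.11,-0.98],[0,0.22,0.23,-0.11,0.11,-0.98],[-0.02,0.22,0.23,-0.11,0.11,-0.98],[-0.05,0.22,0.23,-0.11,0.11,-0.98],[-0.08,0.21,0.24,-0.11,0.11,-0.98]]
```

>>> drive_tool([
  [0.24,0.09,0.19,-0.11,0.11,-0.98],
  [0.23,0.11,0.19,-0.11,0.11,-0.98],
  [0.22,0.14,0.2,-0.11,0.11,-0.98],
  [0.2,0.15,0.2,-0.11,0.11,-0.98],
  [0.18,0.17,0.2,-0.11,0.11,-0.98],
  [0.16,0.18,0.21,-0.11,0.11,-0.98],
  [0.14,0.2,0.21,-0.11,0.11,-0.98],
  [0.12,0.21,0.21,-0.11,0.11,-0.98],
  [0.1,0.22,0.22,-0.11,0.11,-0.98],
  [0.07,0.22,0.22,-0.11,0.11,-0.98],
  [0.05,0.22,0.22,-0.11,0.11,-0.98],
  [0.02,0.23,0.23,-0.11,0.11,-0.98],
  [0,0.22,0.23,-0.11,0.11,-0.98],
  [-0.02,0.22,0.23,-0.11,0.11,-0.98],
  [-0.05,0.22,0.23,-0.11,0.11,-0.98],
  [-0.08,0.21,0.24,-0.11,0.11,-0.98],
  [0,0,0,0,0,0],
], gripper=0.53)

```text
time: 23.92
tool_pos: [0.5501, 0.1879, 0.097]
ee_rot: [2.921, 0.002, 1.494]
wrist_force: [-0.2, 0.5, 1.2]
width: 0.0443
finger_force: 0.0
```

Run:
```python
from grab import *
from cov import cover
cover("scene")
t=target(.5443,.1917,.014); b=t.copy(); b[2]=.03; print(get_obs()["tool_pos"],get_obs()["joint_positions"].round(2))
plan([b]); plan([t],start=b,step=.02)
```

```text
scene 2192 angle pct [1.77 1.8  1.82 1.84 1.86]
[0.55035325 0.18863602 0.09792651] [ 0.28  0.02  1.61 -0.08  1.3   0.37]
2 [[0.03,-0.18,0.83,0.01,0.01,0],[0.04,-0.18,0.83,0.01,0.01,0]]
3 [[0,-0.08,0.38,0,0,0],[0,-0.09,0.37,0,0,0],[0,-0.08,0.38,0,0,0]]
```

>>> drive_tool([
  [0.03,-0.18,0.83,0,0,0],
  [0.04,-0.18,0.83,0,0,0],
  [0,-0.08,0.38,0,0,0],
  [0,0,0,0,0,0],
])

```text
time: 24.48
tool_pos: [0.5512, 0.1925, 0.0147]
ee_rot: [2.92, 0.001, 1.497]
wrist_force: [1.0, 0.0, 0.5]
width: 0.0443
finger_force: 0.0
```

>>> drive_tool([
  [0,-0.08,0.38,0,0,0],
  [0,-0.06,0.28,0,0,0],
  [0,0,0,0,0,0],
])

```text
time: 24.85
tool_pos: [0.5514, 0.1925, -0.0126]
ee_rot: [2.92, 0.001, 1.498]
wrist_force: [0.0, 0.3, -0.2]
width: 0.0445
finger_force: 0.0
```

Run:
```python
from h import *
o=get_obs();print(o["tool_pos"],o["wrist_force"])
s=snapshot("scene");w=snapshot("wrist")
im=np.hstack([cv2.resize(w["image"][60:360,120:520],(400,300)),cv2.resize(s["image"][170:305,310:490],(400,300),interpolation=2)])
cv2.imwrite("pics/c7.png",im)
```

```text
[ 0.55144608  0.19251811 -0.0125873 ] [ 0.00143     0.28269671 -0.17283845]
```

View pics/c7.png

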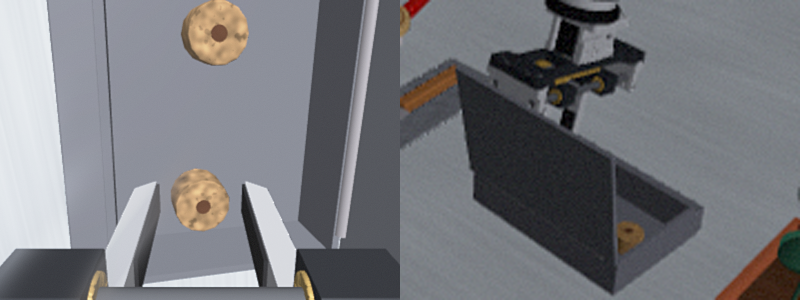

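The wrist crop shows puck 3 (205,205) between the fingers; the body clears the cover. Lower slightly and close.

>>> drive_tool([
  [0,-0.02,0.13,0,0,0],
  [0,0,0,0,0,0],
])

```text
time: 25.2
tool_pos: [0.5526, 0.1927, -0.0168]
ee_rot: [2.918, 0.001, 1.498]
wrist_force: [-0.7, -0.0, -0.2]
width: 0.0443
finger_force: 0.0
```

>>> drive_tool([
  [0,0,0,0,0,0],
  [0,0,0,0,0,0],
  [0,0,0,0,0,0],
  [0,0,0,0,0,0],
], gripper=1)

```text
time: 25.7
tool_pos: [0.5529, 0.1928, -0.0163]
ee_rot: [2.917, 0.0, 1.498]
wrist_force: [-0.1, 0.7, 0.7]
width: 0.0297
finger_force: 29.1
```

Run:
```python
from grab import *
o=get_obs();p=o["tool_pos"]
u=(p[0]-.02,p[1],.10,1.497,0,-.224); a=(.618,-.201,.08,1.497,0,0); d=(.618,-.201,-.013,1.497,0,0)
plan([u]); plan([a],start=u); plan([d],start=a)
```

```text
3 [[-0.01,0.05,-0.98,0,0,0],[-0.01,0.06,-0.98,0,0,0],[-0.02,0.05,-0.99,0,0,0]]
11 [[-0.88,0.24,0.1,0.2,0,0],[-0.88,0.24,0.1,0.2,0,0],[-0.88,0.25,0.09,0.2,0,0],[-0.88,0.25,0.09,0.2,0,0],[-0.88,0.25,0.08,0.2,0,0],[-0.88,0.25,0.08,0.2,0,0],[-0.88,0.25,0.07,0.2,0,0],[-0.88,0.26,0.07,0.2,0,0],[-0.87,0.25,0.06,0.2,0,0],[-0.88,0.26,0.06,0.2,0,0],[-0.87,0.26,0.05,0.2,0,0]]
3 [[0,0,0.78,0,0,0],[0,0,0.77,0,0,0],[0,0,0.77,0,0,0]]
```

>>> drive_tool([
  [-0.01,0.05,-0.98,0,0,0],
  [-0.01,0.06,-0.98,0,0,0],
  [-0.02,0.05,-0.99,0,0,0],
  [-0.88,0.24,0.1,0.2,0,0],
  [-0.88,0.24,0.1,0.2,0,0],
  [-0.88,0.25,0.09,0.2,0,0],
  [-0.88,0.25,0.09,0.2,0,0],
  [-0.88,0.25,0.08,0.2,0,0],
  [-0.88,0.25,0.08,0.2,0,0],
  [-0.88,0.25,0.07,0.2,0,0],
  [-0.88,0.26,0.07,0.2,0,0],
  [-0.87,0.25,0.06,0.2,0,0],
  [-0.88,0.26,0.06,0.2,0,0],
  [-0.87,0.26,0.05,0.2,0,0],
  [0,0,0,0,0,0],
])

```text
time: 27.58
tool_pos: [0.6183, -0.2035, 0.0789]
ee_rot: [3.139, 0.001, 1.495]
wrist_force: [-0.6, 0.5, -0.3]
width: 0.0301
finger_force: 29.1
```

Run:
```python
from grab import *
o=get_obs();print(o["tool_pos"],o["ee_rot"],o["width"])
s=snapshot("wrist");W=cloud(s);save(s,"w8",(120,60,620,400),1.2)
hsv=cv2.cvtColor(s["image"],cv2.COLOR_BGR2HSV)
m=cv2.inRange(hsv,(8,90,40),(28,255,255));k,L,st,c=cv2.connectedComponentsWithStats(m)
for i in range(1,k):
    if st[i,4]>150: P=W[L==i];print(c[i].round(),st[i,4],(np.nanmedian(P,0)*1000).round(1),(np.nanpercentile(P[:,2],[5,95])*1000).round(1))
```

```text
[ 0.61834047 -0.20349311  0.07894405] [3.13862372e+00 7.94300256e-04 1.49461797e+00] 0.03009940409553228
[ 66. 107.] 493 [ 452.5 -101.8   52.8] [48.2 54.1]
[ 95. 135.] 2450 [ 478.5 -129.3   53.3] [52.1 54.4]
[322. 265.] 2439 [ 619.2 -203.5  120. ] [110.9 122.8]
[246. 368.] 596 [ 604.2 -174.3  225.7] [217.8 228.6]
[394. 366.] 657 [ 635.9 -176.7  225.4] [216.6 228.6]
```

View pics/w8.png

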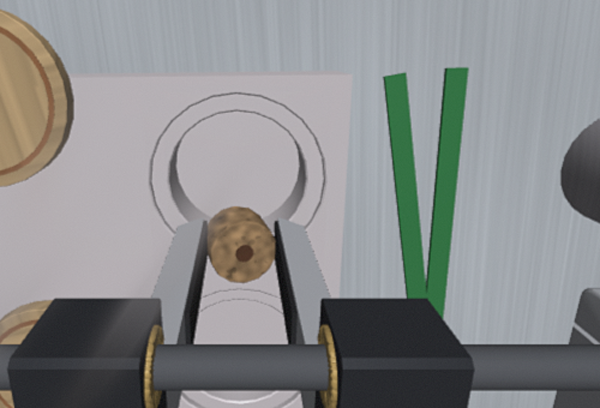

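The view shows the held puck upright (240,245), well A ahead at (237,168), and one lid knocked partly over the deck's edge at left (0–70,100).

Run:
```python
from grab import *
s=snapshot("wrist")
f=lambda x,y,z:ray(s,120+x/1.2,60+y/1.2,z).round(4)
print("recess L,R,top",f(149,165,.042),f(325,165,.042),f(237,93,.042)); print("well L R top",f(170,175,.037),f(306,175,.037),f(238,109,.037)); print("deck corner",f(352,73,.042), f(80,74,.042))
```

```text
recess L,R,top [ 0.5657 -0.1825  0.042 ] [ 0.6697 -0.1903  0.042 ] [ 0.6209 -0.1443  0.042 ]
well L R top [ 0.5764 -0.1909  0.037 ] [ 0.659  -0.1972  0.037 ] [ 0.6207 -0.1541  0.037 ]
deck corner [ 0.6858 -0.1381  0.042 ] [ 0.5343 -0.1274  0.042 ]
```

>>> drive_tool([
  [0.12,0,0.7,0,0,0],
  [0,0,0.7,0,0,0],
  [0,0,0.5,0,0,0],
  [0,0,0.3,0,0,0],
  [0,0,0.2,0,0,0],
  [0,0,0,0,0,0],
])

```text
time: 28.42
tool_pos: [0.6196, -0.1963, -0.0154]
ee_rot: [3.136, 0.001, 1.498]
wrist_force: [-0.0, -0.5, 0.4]
width: 0.0296
finger_force: 29.4
```

>>> drive_tool([
  [0,0,0,0,0,0],
  [0,0,0,0,0,0],
  [0,0,0,0,0,0],
  [0,0,-0.5,0,0,0],
  [0,0,-1,0,0,0],
  [0,0,-1,0,0,0],
], gripper=0.57)

```text
time: 29.18
tool_pos: [0.6188, -0.1963, 0.0866]
ee_rot: [3.136, 0.001, 1.498]
wrist_force: [-0.2, 0.5, 0.8]
width: 0.0406
finger_force: 0.0
```

Run:
```python
from grab import *
t=target(.558,.277,.014,dx=-.005); a=t.copy(); a[2]=.09
t1=target(.5655,.3157,.014,dx=-.005); print(t.round(4),t1.round(4))
plan([a]); b=t.copy();b[2]=-.012;plan([b],start=a)
s=snapshot("wrist");W=cloud(s);print("puck?",[(W[int(v),int(u)]*1000).round() for u,v in [proj(s,(.618,-.198,.024)),proj(s,(.628,-.198,.024))]])
```

```text
[ 0.5598  0.2769 -0.0163  1.495   0.     -0.22  ] [ 0.5673  0.3156 -0.0163  1.495   0.     -0.22  ]
12 [[0.97,-0.19,-0.01,-0.18,0,0],[0.97,-0.19,-0.01,-0.18,0,0],[0.97,-0.19,-0.02,-0.18,0,0],[0.98,-0.2,-0.02,-0.18,0,0],[0.97,-0.19,-0.02,-0.18,0,0],[0.98,-0.19,-0.03,-0.18,0,0],[0.97,-0.19,-0.03,-0.18,0,0],[0.98,-0.19,-0.03,-0.18,0,0],[0.97,-0.2,-0.04,-0.18,0,0],[0.98,-0.19,-0.04,-0.18,0,0],[0.97,-0.19,-0.04,-0.18,0,0],[0.98,-0.2,-0.05,-0.18,0,0]]
3 [[0,-0.19,0.83,0,0,0],[0,-0.18,0.83,0,0,0],[0,-0.19,0.83,0,0,0]]
puck? [array([ 618., -197.,   24.]), array([ 628., -198.,   24.])]
```

Puck stands in well A. Next puck 2, going round by x = 0.50 to keep clear of the open cover.

Run:
```python
from grab import *
w=np.array([.49,.1,.10,1.495,0,-.22]); w2=np.array([.52,.277,.08,1.495,0,-.22]); t=target(.558,.277,.014,dx=-.005); b=t.copy();b[2]=.04;c=t.copy();c[2]=-.012
plan([w]);plan([w2,b,c],start=w)
```

```text
9 [[0.8,-0.43,-0.03,-0.23,0,0],[0.8,-0.43,-0.04,-0.23,0,0],[0.8,-0.42,-0.05,-0.23,0,0],[0.8,-0.42,-0.05,-0.23,0,0],[0.8,-0.42,-0.06,-0.23,0,0],[0.8,-0.42,-0.08,-0.23,0,0],[0.79,-0.42,-0.08,-0.23,0,0],[0.8,-0.42,-0.09,-0.23,0,0],[0.79,-0.42,-0.11,-0.23,0,0]]
9 [[0.89,0.06,0.12,0,0,0],[0.89,0.06,0.11,0,0,0],[0.9,0.06,0.12,0,0,0],[0.89,0.06,0.11,0,0,0],[0.9,0.05,0.12,0,0,0],[0.04,0.38,0.6,0,0,0],[0.03,0.37,0.59,0,0,0],[0,-0.14,0.63,0,0,0],[0,-0.14,0.64,0,0,0]]
```

>>> drive_tool([
  [0.8,-0.43,-0.03,-0.23,0,0],
  [0.8,-0.43,-0.04,-0.23,0,0],
  [0.8,-0.42,-0.05,-0.23,0,0],
  [0.8,-0.42,-0.05,-0.23,0,0],
  [0.8,-0.42,-0.06,-0.23,0,0],
  [0.8,-0.42,-0.08,-0.23,0,0],
  [0.79,-0.42,-0.08,-0.23,0,0],
  [0.8,-0.42,-0.09,-0.23,0,0],
  [0.79,-0.42,-0.11,-0.23,0,0],
  [0.89,0.06,0.12,0,0,0],
  [0.89,0.06,0.11,0,0,0],
  [0.9,0.06,0.12,0,0,0],
  [0.89,0.06,0.11,0,0,0],
  [0.9,0.05,0.12,0,0,0],
  [0.04,0.38,0.6,0,0,0],
  [0.03,0.37,0.59,0,0,0],
  [0,-0.14,0.63,0,0,0],
  [0,0,0,0,0,0],
], gripper=0.48)

```text
time: 31.48
tool_pos: [0.5538, 0.2781, 0.0052]
ee_rot: [2.933, 0.002, 1.498]
wrist_force: [-0.9, -0.6, 0.9]
width: 0.0489
finger_force: 0.0
```

Run:
```python
from grab import *
o=get_obs();p=o["tool_pos"];print(p,o["ee_rot"],o["wrist_force"])
s=snapshot("wrist");hsv=cv2.cvtColor(s["image"],cv2.COLOR_BGR2HSV)
m=cv2.inRange(hsv,(8,60,40),(28,255,255));W=cloud(s);m[~(W[...,2]<.04)]=0;k,L,st,c=cv2.connectedComponentsWithStats(m)
for i in range(1,k):
    if st[i,4]>200: P=W[L==i];P=P[P[:,2]>.02]; print(c[i].round(),st[i,4],(np.mean(P,0)*1000).round(1),cv2.minEnclosingCircle(P[:,:2].astype(np.float32)))
plan([target(.558,.277,.014,dx=-.005)],step=.03)
```

```text
[0.55383304 0.27805412 0.00520871] [2.93265004e+00 1.83433862e-03 1.49777427e+00] [-0.87494158 -0.57932345  0.88687155]
[341. 176.] 2429 [566.  317.9  24.2] ((0.5665916204452515, 0.31733110547065735), 0.014898397028446198)
[332. 242.] 2263 [558.5 278.8  24.2] ((0.5589061379432678, 0.277924120426178), 0.014948624186217785)
1 [[-0.03,0.01,0.59,-0.09,0,0.03]]
```

>>> drive_tool([
  [0,0.1,0.3,0,0,0],
  [0,0.05,0.25,0,0,0],
  [0,0,0,0,0,0],
])

```text
time: 31.9
tool_pos: [0.5645, 0.2773, -0.015]
ee_rot: [2.932, 0.002, 1.498]
wrist_force: [-0.5, 0.6, -0.8]
width: 0.0489
finger_force: 0.0
```

>>> drive_tool([
  [0,0,0,0,0,0],
  [0,0,0,0,0,0],
  [0,0,0,0,0,0],
  [0,0,0,0,0,0],
  [0,0,0,0,0,0],
], gripper=1)

```text
time: 32.52
tool_pos: [0.5652, 0.2779, -0.0135]
ee_rot: [2.93, 0.0, 1.498]
wrist_force: [-0.9, 0.5, 1.3]
width: 0.0287
finger_force: 29.5
```

Run:
```python
from grab import *
o=get_obs();p=o["tool_pos"];print(p)
u=(.535,.278,.10,1.498,0,-.21); v=(.50,.10,.10,1.498,0,-.1); a=(.611,-.304,.06,1.498,0,0)
plan([u,v]); plan([a],start=v)
```

```text
[ 0.56518303  0.27790769 -0.01346334]
8 [[-0.02,-0.05,-0.98,0.01,0,0],[-0.02,-0.05,-0.98,0.01,0,0],[-0.01,-0.04,-0.97,0.01,0,0],[-0.9,-0.11,-0.02,0.22,0,0],[-0.9,-0.11,-0.02,0.22,0,0],[-0.9,-0.11,-0.02,0.22,0,0],[-0.9,-0.11,-0.02,0.22,0,0],[-0.91,-0.1,-0.01,0.22,0,0]]
11 [[-0.9,0.31,0.12,0.09,0,0],[-0.9,0.31,0.12,0.09,0,0],[-0.9,0.31,0.12,0.09,0,0],[-0.9,0.31,0.11,0.09,0,0],[-0.9,0.31,0.11,0.09,0,0],[-0.9,0.31,0.11,0.09,0,0],[-0.89,0.31,0.11,0.09,0,0],[-0.9,0.32,0.1,0.09,0,0],[-0.89,0.32,0.1,0.09,0,0],[-0.9,0.31,0.1,0.09,0,0],[-0.89,0.32,0.09,0.09,0,0]]
```

>>> drive_tool([
  [-0.02,-0.05,-0.98,0,0,0],
  [-0.02,-0.05,-0.98,0,0,0],
  [-0.01,-0.04,-0.97,0,0,0],
  [-0.9,-0.11,-0.02,0.22,0,0],
  [-0.9,-0.11,-0.02,0.22,0,0],
  [-0.9,-0.11,-0.02,0.22,0,0],
  [-0.9,-0.11,-0.02,0.22,0,0],
  [-0.91,-0.1,-0.01,0.22,0,0],
  [-0.9,0.31,0.12,0.09,0,0],
  [-0.9,0.31,0.12,0.09,0,0],
  [-0.9,0.31,0.12,0.09,0,0],
  [-0.9,0.31,0.11,0.09,0,0],
  [-0.9,0.31,0.11,0.09,0,0],
  [-0.9,0.31,0.11,0.09,0,0],
  [-0.89,0.31,0.11,0.09,0,0],
  [-0.9,0.32,0.1,0.09,0,0],
  [-0.89,0.32,0.1,0.09,0,0],
  [-0.9,0.31,0.1,0.09,0,0],
  [-0.89,0.32,0.09,0.09,0,0],
  [0,0,0,0,0,0],
])

```text
time: 35.02
tool_pos: [0.6105, -0.3067, 0.0583]
ee_rot: [3.141, 0.0, 1.495]
wrist_force: [0.3, 1.2, -1.6]
width: 0.0295
finger_force: 29.4
```

```bash
cat > held.py <<'E'
from grab import *
o=get_obs();print(o["tool_pos"],o["ee_rot"],o["width"])
s=snapshot("wrist");W=cloud(s);hsv=cv2.cvtColor(s["image"],cv2.COLOR_BGR2HSV)
m=cv2.inRange(hsv,(8,90,40),(28,255,255));k,L,st,c=cv2.connectedComponentsWithStats(m)
for i in range(1,k):
    if st[i,4]>150 and c[i][1]<340:
        P=W[L==i];P=P[~np.isnan(P[:,0])]; z=np.percentile(P[:,2],[5,50,95]); T=P[P[:,2]>z[1]-.003]
        A=np.c_[T[:,:2]-T[:,:2].mean(0),np.ones(len(T))]; n=np.linalg.lstsq(A,T[:,2],rcond=None)[0]
        print(c[i].round(),st[i,4],(T.mean(0)*1000).round(1),(z*1000).round(1),"slope",n[:2].round(2))
E
python3 held.py
```

```text
[ 0.61046368 -0.30666439  0.05825743] [3.14128794e+00 2.50521483e-04 1.49492080e+00] 0.02946004185033386
[60. 23.] 960 [ 479.2 -174.4   53.2] [52.1 53.2 54.4] slope [ 0.   -0.01]
[319.  57.] 1710 [ 618.1 -199.2   24.1] [22.9 24.1 25.3] slope [ 0. -0.]
[107. 248.] 1343 [ 472.5 -306.7   53.4] [52.3 53.4 54.4] slope [ 0. -0.]
[323. 261.] 2217 [ 611.5 -306.5   96.6] [90.4 96.4 99. ] slope [-0.21  0.01]
[190. 282.] 358 [ 522.1 -334.3   53.5] [52.4 53.5 54.5] slope [ 0. -0.]
[ 54. 339.] 171 [ 377.7 -401.6    8.8] [ 2.6  7.3 13.6] slope [0.62 0.6 ]
```

Held puck is tilted 12° in the fingers; lower close to the floor and release, it will settle flat.

>>> drive_tool([
  [0.03,-0.05,0.6,0,0,0],
  [0,0,0.5,0,0,0],
  [0,0,0.4,0,0,0],
  [0,0,0.2,0,0,0],
  [0,0,0,0,0,0],
])

```text
time: 35.7
tool_pos: [0.6088, -0.3026, -0.0088]
ee_rot: [3.141, -0.0, 1.498]
wrist_force: [0.6, -0.1, 0.5]
width: 0.0293
finger_force: 29.4
```

>>> drive_tool([
  [0,0,0,0,0,0],
  [0,0,0,0,0,0],
  [0,0,0,0,0,0],
  [0,0,-0.5,0,0,0],
  [0,0,-1,0,0,0],
  [0,0,-1,0,0,0],
], gripper=0.605)

```text
time: 36.45
tool_pos: [0.6089, -0.3029, 0.0946]
ee_rot: [3.139, 0.001, 1.498]
wrist_force: [1.0, 0.2, 0.4]
width: 0.0372
finger_force: 0.0
```

```bash
python3 held.py
python3 - <<'E'
from grab import *
w=np.array([.49,.1,.10,1.495,0,-.22]); w2=np.array([.52,.317,.08,1.495,0,-.22]); t=target(.5665,.3173,.014,dx=-.003); b=t.copy();b[2]=.03
plan([w]);plan([w2,b],start=w);plan([t],start=b,step=.03)
E
```

```text
[ 0.60889461 -0.3029241   0.09463029] [3.13891135e+00 8.42720089e-04 1.49788724e+00] 0.037220820422451936
[53. 37.] 154 [ 447.8 -170.6   53. ] [52.  53.1 54.2] slope [0.04 0.04]
[97. 31.] 1092 [ 476.5 -169.    53.2] [52.  53.2 54.4] slope [ 0. -0.]
[322.  68.] 1241 [ 618.  -199.2   24.2] [22.9 24.1 25.4] slope [ 0.   -0.01]
[136. 217.] 780 [ 474.  -294.    53.3] [52.3 53.3 54.4] slope [ 0. -0.]
[193. 276.] 524 [ 507.5 -344.    53.5] [52.5 53.5 54.5] slope [ 0. -0.]
[ 59. 326.] 604 [ 370.3 -398.2   34.6] [ 5.1 23.9 44.7] slope [0.91 0.26]
11 [[0.9,-0.34,0,-0.19,0.01,0],[0.9,-0.34,-0.01,-0.19,0.01,0],[0.9,-0.34,-0.02,-0.19,0.01,0],[0.9,-0.34,-0.02,-0.19,0.01,0],[0.9,-0.34,-0.03,-0.19,0.01,0],[0.9,-0.34,-0.03,-0.19,0.01,0],[0.89,-0.34,-0.04,-0.19,0.01,0],[0.9,-0.35,-0.04,-0.19,0.01,0],[0.89,-0.34,-0.05,-0.19,0.01,0],[0.9,-0.34,-0.06,-0.19,0.01,0],[0.89,-0.34,-0.06,-0.19,0.01,0]]
8 [[0.91,0.04,0.09,0,0,0],[0.91,0.04,0.09,0,0,0],[0.91,0.03,0.1,0,0,0],[0.91,0.04,0.09,0,0,0],[0.91,0.03,0.1,0,0,0],[0.92,0.04,0.09,0,0,0],[0.05,0.47,0.75,0,0,0],[0.04,0.48,0.74,0,0,0]]
2 [[0,-0.13,0.56,0,0,0],[0,-0.12,0.57,0,0,0]]
```

>>> drive_tool([
  [0.9,-0.34,0,-0.19,0,0],
  [0.9,-0.34,-0.01,-0.19,0,0],
  [0.9,-0.34,-0.02,-0.19,0,0],
  [0.9,-0.34,-0.02,-0.19,0,0],
  [0.9,-0.34,-0.03,-0.19,0,0],
  [0.9,-0.34,-0.03,-0.19,0,0],
  [0.89,-0.34,-0.04,-0.19,0,0],
  [0.9,-0.35,-0.04,-0.19,0,0],
  [0.89,-0.34,-0.05,-0.19,0,0],
  [0.9,-0.34,-0.06,-0.19,0,0],
  [0.89,-0.34,-0.06,-0.19,0,0],
  [0.91,0.04,0.09,0,0,0],
  [0.91,0.04,0.09,0,0,0],
  [0.91,0.03,0.1,0,0,0],
  [0.91,0.04,0.09,0,0,0],
  [0.91,0.03,0.1,0,0,0],
  [0.92,0.04,0.09,0,0,0],
  [0.05,0.47,0.75,0,0,0],
  [0.04,0.4,0.6,0,0,0],
  [0,0,0,0,0,0],
], gripper=0.5)

```text
time: 39.0
tool_pos: [0.5615, 0.3186, 0.0245]
ee_rot: [2.933, 0.002, 1.497]
wrist_force: [0.0, -0.5, 0.4]
width: 0.0471
finger_force: 0.0
```

Run:
```python
from grab import *
o=get_obs();p=o["tool_pos"];print(p,o["ee_rot"])
t=target(.5665,.3173,.014,dx=-.003); print(t.round(4)); plan([t],step=.02)
s=snapshot("side");W=cloud(s)
for y in(-.295,-.305,-.315,-.34): u,v=proj(s,(.609,y,.024)); print(y,(W[int(round(v)),int(round(u))]*1000).round(),s["image"][int(round(v)),int(round(u))])
s=snapshot("wrist");hsv=cv2.cvtColor(s["image"],cv2.COLOR_BGR2HSV);m=cv2.inRange(hsv,(8,60,40),(28,255,255));W=cloud(s);m[~(W[...,2]<.04)]=0;k,L,st,c=cv2.connectedComponentsWithStats(m)
for i in range(1,k):
    if st[i,4]>200: P=W[L==i];P=P[P[:,2]>.02]; print(c[i].round(),st[i,4],(np.mean(P,0)*1000).round(1))
```

```text
[0.56152182 0.31858073 0.02454869] [2.93315962e+00 2.24079262e-03 1.49692998e+00]
[ 0.5703  0.317  -0.0163  1.495   0.     -0.22  ]
3 [[-0.01,0,0.35,-0.04,0.01,0.01],[-0.01,0,0.35,-0.04,0.01,0.01],[0,0,0.34,-0.04,0.01,0.01]]
-0.295 [ 609. -292.   20.] [ 75 103 124]
-0.305 [ 608. -306.   24.] [49 61 81]
-0.315 [ 609. -317.   25.] [ 77 103 127]
-0.34 [ 621. -318.    3.] [153 149 154]
[325. 233.] 1833 [566.3 318.3  24.2]
```

>>> drive_tool([
  [0,0,0.35,0,0,0],
  [0,0,0.35,0,0,0],
  [0,0,0.32,0,0,0],
  [0,0,0,0,0,0],
])

```text
time: 39.6
tool_pos: [0.5691, 0.3179, -0.0164]
ee_rot: [2.934, 0.003, 1.498]
wrist_force: [-0.1, 0.1, 0.8]
width: 0.0471
finger_force: 0.0
```

>>> drive_tool([
  [0,0,0,0,0,0],
  [0,0,0,0,0,0],
  [0,0,0,0,0,0],
  [0,0,0,0,0,0],
  [0,0,0,0,0,0],
], gripper=1)

```text
time: 40.22
tool_pos: [0.5708, 0.3189, -0.0134]
ee_rot: [2.929, -0.0, 1.498]
wrist_force: [-0.9, 0.8, 1.7]
width: 0.0293
finger_force: 29.5
```

Run:
```python
from grab import *
o=get_obs();p=o["tool_pos"];print(p)
u=(.538,.318,.10,1.498,0,-.21); v=(.50,.10,.10,1.498,0,-.1); a=(.608,-.339,.06,1.498,0,0)
plan([u,v]); plan([a],start=v)
```

```text
[ 0.57081737  0.31893113 -0.01338349]
9 [[-0.03,-0.07,-0.98,0.01,0,0],[-0.03,-0.07,-0.98,0.01,0,0],[-0.02,-0.06,-0.98,0.01,0,0],[-0.92,-0.09,-0.02,0.18,0,0],[-0.92,-0.09,-0.02,0.18,0,0],[-0.92,-0.09,-0.02,0.18,0,0],[-0.92,-0.09,-0.01,0.18,0,0],[-0.91,-0.09,-0.01,0.18,0,0],[-0.92,-0.1,-0.01,0.18,0,0]]
12 [[-0.9,0.28,0.11,0.08,0,0],[-0.9,0.28,0.11,0.08,0,0],[-0.89,0.28,0.11,0.08,0,0],[-0.9,0.28,0.11,0.08,0,0],[-0.89,0.29,0.1,0.08,0,0],[-0.9,0.29,0.1,0.08,0,0],[-0.89,0.29,0.1,0.08,0,0],[-0.9,0.29,0.1,0.08,0,0],[-0.89,0.29,0.09,0.08,0,0],[-0.9,0.29,0.09,0.08,0,0],[-0.89,0.28,0.09,0.08,0,0],[-0.9,0.29,0.08,0.08,0,0]]
```

>>> drive_tool([
  [-0.03,-0.07,-0.98,0,0,0],
  [-0.03,-0.07,-0.98,0,0,0],
  [-0.02,-0.06,-0.98,0,0,0],
  [-0.92,-0.09,-0.02,0.18,0,0],
  [-0.92,-0.09,-0.02,0.18,0,0],
  [-0.92,-0.09,-0.02,0.18,0,0],
  [-0.92,-0.09,-0.01,0.18,0,0],
  [-0.91,-0.09,-0.01,0.18,0,0],
  [-0.92,-0.1,-0.01,0.18,0,0],
  [-0.9,0.28,0.11,0.08,0,0],
  [-0.9,0.28,0.11,0.08,0,0],
  [-0.89,0.28,0.11,0.08,0,0],
  [-0.9,0.28,0.11,0.08,0,0],
  [-0.89,0.29,0.1,0.08,0,0],
  [-0.9,0.29,0.1,0.08,0,0],
  [-0.89,0.29,0.1,0.08,0,0],
  [-0.9,0.29,0.1,0.08,0,0],
  [-0.89,0.29,0.09,0.08,0,0],
])

```text
time: 42.48
tool_pos: [0.5808, -0.2306, 0.0691]
ee_rot: [3.111, 0.0, 1.498]
wrist_force: [0.6, 0.4, 0.1]
width: 0.0292
finger_force: 29.4
```

>>> drive_tool([
  [-0.9,0.29,0.09,0.08,0,0],
  [-0.89,0.28,0.09,0.08,0,0],
  [-0.9,0.29,0.08,0.08,0,0],
  [0,0,0,0,0,0],
  [0,0,0,0,0,0],
])

```text
time: 43.1
tool_pos: [0.6073, -0.3387, 0.0595]
ee_rot: [3.136, -0.001, 1.498]
wrist_force: [-0.2, 0.1, 0.6]
width: 0.0292
finger_force: 29.4
```

```bash
python3 held.py
```

```text
[ 0.60728054 -0.33865943  0.05950752] [ 3.13554069e+00 -6.58918910e-04  1.49792188e+00] 0.02917429468034292
[320.  13.] 1145 [ 617.6 -205.2   24. ] [20.3 24.  25.2] slope [0.   0.02]
[113. 194.] 1822 [ 481.2 -304.3   53.3] [52.3 53.3 54.4] slope [ 0. -0.]
[ 61. 211.] 243 [ 446.4 -312.7   53.2] [52.1 53.2 54.2] slope [-0. -0.]
[314. 166.] 1056 [ 606.3 -300.7   24.2] [21.9 24.2 25.4] slope [ 0.   -0.02]
[322. 262.] 2300 [ 607.8 -339.5   97.8] [ 90.4  97.6 100.2] slope [-0.2 -0. ]
[ 44. 303.] 201 [ 376.1 -400.4    7.7] [ 2.2  6.1 12.8] slope [0.61 1.02]
[ 51. 330.] 262 [ 389.  -415.5   24.6] [15.2 22.  30.2] slope [0.92 0.11]
```

>>> drive_tool([
  [0,0,0.6,0,0,0],
  [0,0,0.5,0,0,0],
  [0,0,0.4,0,0,0],
  [0,0,0.2,0,0,0],
  [0,0,0,0,0,0],
])

```text
time: 43.78
tool_pos: [0.6077, -0.339, -0.0088]
ee_rot: [3.136, -0.0, 1.498]
wrist_force: [0.2, -0.4, 0.1]
width: 0.0291
finger_force: 29.4
```

>>> drive_tool([
  [0,0,0,0,0,0],
  [0,0,0,0,0,0],
  [0,0,0,0,0,0],
  [0,0,-0.5,0,0,0],
  [0,0,-1,0,0,0],
  [0,0,-1,0,0,0],
], gripper=0.605)

```text
time: 44.52
tool_pos: [0.6076, -0.3394, 0.0947]
ee_rot: [3.133, 0.001, 1.498]
wrist_force: [0.2, 0.1, -0.6]
width: 0.0372
finger_force: 0.0
```

Run:
```python
from h import *
plan([(.40,-.25,.22,-.067)])
```

```text
16 [[0.12,-0.33,-0.2,0,0,0.98],[0.08,-0.34,-0.2,0,0,0.98],[0.05,-0.35,-0.2,0,0,0.98],[0.01,-0.35,-0.2,0,0,0.98],[-0.02,-0.35,-0.2,0,0,0.98],[-0.05,-0.35,-0.2,0,0,0.98],[-0.09,-0.34,-0.2,0,0,0.98],[-0.12,-0.33,-0.2,0,0,0.98],[-0.15,-0.32,-0.2,0,0,0.98],[-0.18,-0.3,-0.2,0,0,0.98],[-0.21,-0.28,-0.2,0,0,0.98],[-0.24,-0.26,-0.2,0,0,0.98],[-0.26,-0.23,-0.19,0,0,0.98],[-0.29,-0.21,-0.2,0,0,0.98],[-0.3,-0.18,-0.19,0,0,0.98],[-0.32,-0.14,-0.2,0,0,0.98]]
```

Now move back to look down on the whole deck.

>>> drive_tool([
  [0.12,-0.33,-0.2,0,0,0.98],
  [0.08,-0.34,-0.2,0,0,0.98],
  [0.05,-0.35,-0.2,0,0,0.98],
  [0.01,-0.35,-0.2,0,0,0.98],
  [-0.02,-0.35,-0.2,0,0,0.98],
  [-0.05,-0.35,-0.2,0,0,0.98],
  [-0.09,-0.34,-0.2,0,0,0.98],
  [-0.12,-0.33,-0.2,0,0,0.98],
  [-0.15,-0.32,-0.2,0,0,0.98],
  [-0.18,-0.3,-0.2,0,0,0.98],
  [-0.21,-0.28,-0.2,0,0,0.98],
  [-0.24,-0.26,-0.2,0,0,0.98],
  [-0.26,-0.23,-0.19,0,0,0.98],
  [-0.29,-0.21,-0.2,0,0,0.98],
  [-0.3,-0.18,-0.19,0,0,0.98],
  [-0.32,-0.14,-0.2,0,0,0.98],
  [0,0,0,0,0,0],
])

```text
time: 46.65
tool_pos: [0.4003, -0.2503, 0.2205]
ee_rot: [3.138, -0.011, -0.069]
wrist_force: [0.4, 0.1, -0.3]
width: 0.037
finger_force: 0.0
```

```bash
cat > deck.py <<'E'
from h import *
import sys
s=snapshot("wrist");W=cloud(s);o=get_obs();print(o["tool_pos"],o["ee_rot"])
hsv=cv2.cvtColor(s["image"],cv2.COLOR_BGR2HSV)
if len(sys.argv)>1: save(s,sys.argv[1])
m=cv2.inRange(hsv,(8,60,40),(28,255,255)); m[W[...,2]>.09]=0; m=cv2.morphologyEx(m,cv2.MORPH_CLOSE,np.ones((3,3)))
k,L,st,c=cv2.connectedComponentsWithStats(m)
for i in range(1,k):
    if st[i,4]<150: continue
    P=W[L==i];z=np.nanmedian(P[:,2]); v,u=np.where(L==i)
    if not(.01<z<.07): continue
    Q=np.array([ray(s,a,b,z)[:2] for a,b in zip(u,v)],np.float32)
    h=cv2.convexHull(Q)[:,0]; A=np.c_[2*h,np.ones(len(h))]; f=np.linalg.lstsq(A,(h**2).sum(1),rcond=None)[0]
    print(c[i].round(),st[i,4],"z",round(z*1000,1),"z5-95",(np.nanpercentile(P[:,2],[5,95])*1000).round(1),"circ",(f[:2]*1000).round(1),round(1000*np.sqrt(f[2]+f[0]**2+f[1]**2),1))
E
python3 deck.py w9
```

```text
[ 0.40041666 -0.25029441  0.2195555 ] [ 3.13895466 -0.01012346 -0.06855171]
[381.  91.] 7923 z 53.6 z5-95 [52.2 54.9] circ [ 486.6 -317.9] 49.1
[99. 97.] 2176 z 18.3 z5-95 [ 8.9 20.1] circ [501.  -21.5] 50.1
[204. 112.] 7671 z 53.3 z5-95 [52.  54.7] circ [ 479.2 -138.6] 49.3
[473. 200.] 2630 z 22.4 z5-95 [ 4.7 45.4] circ [ 359.6 -428.4] 35.4
```

View pics/w9.png

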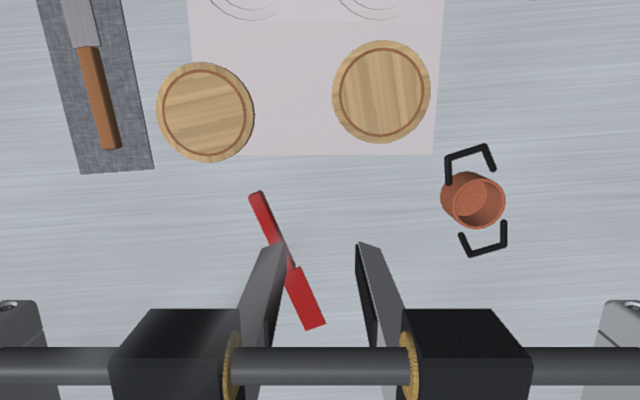

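Disc1 sits at (204,112) overhanging the deck's +y edge (centre still on the deck), disc2 at (381,91). Push disc2 into well B first with two spread fingers.

Run:
```python
from h import *
B=np.array([.6095,-.322]);d=np.array([.4866,-.3179]);e=B-d;n=e/np.linalg.norm(e);yaw=np.arctan2(n[1],n[0])
q=d-n*(.051+.014); print(q,yaw,np.linalg.norm(e))
a=(*q,.06,yaw);b=(*q,.0125,yaw)
plan([a]);plan([b],start=a,step=.02)
```

```text
[ 0.42163614 -0.31573278] -0.03334808807297919 0.12296836991682054
5 [[0.12,0.32,0.8,0.01,-0.02,-0.07],[0.12,0.32,0.8,0.01,-0.02,-0.07],[0.12,0.32,0.8,0.01,-0.02,-0.07],[0.12,0.32,0.8,0.01,-0.02,-0.07],[0.11,0.32,0.79,0.01,-0.02,-0.07]]
3 [[0,0,0.4,0,0,0],[0,0,0.39,0,0,0],[0,0,0.4,0,0,0]]
```

>>> drive_tool([
  [0.12,0.32,0.8,0,-0.02,-0.07],
  [0.12,0.32,0.8,0,-0.02,-0.07],
  [0.12,0.32,0.8,0,-0.02,-0.07],
  [0.12,0.32,0.8,0,-0.02,-0.07],
  [0.11,0.32,0.79,0,-0.02,-0.07],
  [0,0,0.4,0,0,0],
  [0,0,0.39,0,0,0],
  [0,0,0.3,0,0,0],
  [0,0,0,0,0,0],
], gripper=0.45)

```text
time: 47.82
tool_pos: [0.42, -0.3148, 0.0141]
ee_rot: [-3.141, 0.004, -0.035]
wrist_force: [0.6, -0.8, 0.2]
width: 0.0518
finger_force: 0.0
```

```bash
python3 deck.py
python3 - <<'E'
from h import *
s=snapshot("side");W=cloud(s)
o=get_obs();p=o["tool_pos"];print(o["wrist_force"],o["width"])
print([proj(s,(p[0],p[1]-.032,z)) for z in(.04,.05)])
save(s,"c10",(285,200,385,280),6)
E
```

```text
[ 0.42052279 -0.31525202  0.01492691] [ 3.14072046e+00  2.63215922e-03 -3.46387621e-02]
[322. 126.] 35752 z 53.4 z5-95 [52.3 54.5] circ [ 486.6 -318.1] 49.2
[ 27. 170.] 8512 z 52.9 z5-95 [45.5 54.1] circ [ 479.9 -146.5] 47.5
[508. 298.] 3298 z 31.9 z5-95 [ 6.9 45.4] circ [ 360.1 -418.3] 43.2
[-0.37497909  0.03897973 -0.32354498] 0.05163759702292487
[(np.float64(321.8225257843044), np.float64(273.75704455306334)), (np.float64(321.8955272598447), np.float64(271.02091256261804))]
```

View pics/c10.png

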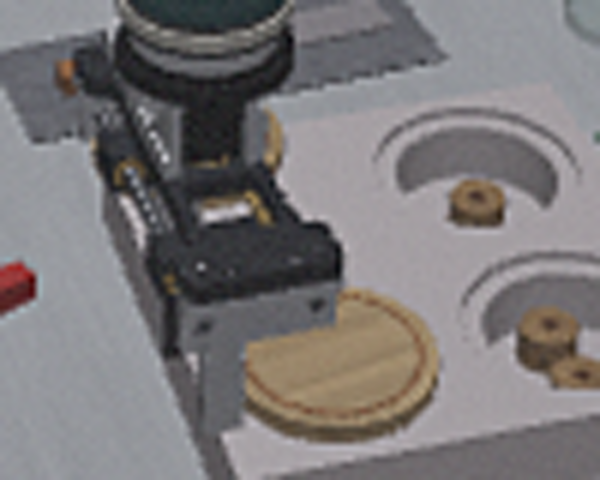

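The crop shows the fingertips just behind disc2, all three pucks in the wells: (478,203), (548,335), (580,372).

>>> drive_tool([
  [0,0,0.07,0,0,0],
  [0.25,0,0,0,0,0],
  [0.25,0,0,0,0,0],
  [0.25,0,0,0,0,0],
  [0.25,0,0,0,0,0],
  [0.25,0,0,0,0,0],
  [0.25,0,0,0,0,0],
  [0.25,0,0,0,0,0],
  [0.25,0,0,0,0,0],
  [0.25,0,0,0,0,0],
  [0.25,0,0,0,0,0],
  [0.25,0,0,0,0,0],
  [0.15,0,0,0,0,0],
  [0.1,0,0,0,0,0],
  [0,0,0,0,0,0],
])

```text
time: 49.8
tool_pos: [0.5409, -0.3198, 0.0117]
ee_rot: [3.141, 0.002, -0.035]
wrist_force: [-1.3, -0.9, 3.8]
width: 0.0517
finger_force: 2.2
```

```bash
python3 deck.py
python3 - <<'E'
from h import *
s=snapshot("side");W=cloud(s)
for p in((.6078,-.3395,.024),(.607,-.304,.024)): u,v=proj(s,p);print((W[int(v),int(u)]*1000).round())
E
```

```text
[ 0.54084598 -0.31976483  0.0117407 ] [ 3.14061530e+00  1.64385440e-03 -3.51072453e-02]
[320. 159.] 34081 z 53.4 z5-95 [52.3 54.5] circ [ 592.5 -321.5] 49.2
[ 97. 117.] 3132 z 23.7 z5-95 [11. 25.] circ [ 618.3 -203.7] 16.9
[ 49. 320.] 1524 z 50.1 z5-95 [43.7 53.5] circ [ 511.4 -161.5] 20.3
[ 67. 392.] 226 z 53.3 z5-95 [52.4 54.1] circ [ 466.8 -171.8] 5.5
[ 590. -364.   51.]
[ 590. -331.   54.]
```

>>> drive_tool([
  [0.12,0,0,0,0,0],
  [0.1,0,0,0,0,0],
  [0.08,0,0,0,0,0],
  [0.06,0,0,0,0,0],
  [0.05,0,0,0,0,0],
  [0,0,0,0,0,0],
])

```text
time: 50.65
tool_pos: [0.5561, -0.3203, 0.0117]
ee_rot: [3.141, 0.004, -0.035]
wrist_force: [-3.9, -0.6, 5.8]
width: 0.0517
finger_force: 2.9
```

```bash
python3 deck.py
```

```text
[ 0.55613711 -0.32034664  0.01171815] [ 3.14073961  0.0039081  -0.03534956]
[320. 158.] 32322 z 48.4 z5-95 [47.3 49.5] circ [ 607.7 -322.1] 49.3
[102. 145.] 2960 z 23.7 z5-95 [10.9 25. ] circ [ 619.1 -203.5] 17.0
[ 55. 335.] 447 z 47.5 z5-95 [43.4 53. ] circ [ 516.8 -168.6] 8.2
[ 67. 393.] 228 z 53.2 z5-95 [52.4 54.2] circ [ 482.  -172.2] 5.7
```

Disc2 is seated (top 48.4 mm, flat). Retreat and look at disc1.

Run:
```python
from h import *
o=get_obs();a=(.53,-.319,.02,-.035);b=(.42,-.2,.15,-.2)
plan([a,b])
```

```text
7 [[-0.66,-0.01,-0.2,0.01,0.04,0],[-0.47,-0.48,-0.54,0,0,0.27],[-0.49,-0.47,-0.54,0,0,0.27],[-0.5,-0.45,-0.54,0,0,0.27],[-0.51,-0.44,-0.54,0,0,0.27],[-0.53,-0.42,-0.55,0,0,0.27],[-0.53,-0.42,-0.54,0,0,0.27]]
```

>>> drive_tool([
  [-0.4,0,0,0,0,0],
  [-0.2,0,-0.5,0,0,0],
  [-0.47,-0.48,-0.54,0,0,0.27],
  [-0.49,-0.47,-0.54,0,0,0.27],
  [-0.5,-0.45,-0.54,0,0,0.27],
  [-0.51,-0.44,-0.54,0,0,0.27],
  [-0.53,-0.42,-0.55,0,0,0.27],
  [-0.53,-0.42,-0.54,0,0,0.27],
  [0,0,0,0,0,0],
])

```text
time: 51.82
tool_pos: [0.4245, -0.2, 0.1651]
ee_rot: [3.138, -0.004, -0.196]
wrist_force: [0.4, 0.3, -1.0]
width: 0.0518
finger_force: 0.0
```

```bash
python3 deck.py
python3 - <<'E'
from h import *
B=np.array([.6175,-.198]);d=np.array([.4792,-.1386]);e=B-d;n=e/np.linalg.norm(e);yaw=np.arctan2(n[1],n[0])
q=d-n*(.051+.014); print(q,yaw,np.linalg.norm(e))
a=(*q,.06,yaw);b=(*q,.0125,yaw)
plan([a]);plan([b],start=a,step=.02)
E
```

```text
[ 0.42427697 -0.20027254  0.16342876] [ 3.13911880e+00 -1.36266200e-03 -1.96152527e-01]
[419.   4.] 585 z 48.1 z5-95 [43.2 49.6] circ [ 600.9 -318. ] 43.8
[118. 142.] 2568 z 18.4 z5-95 [ 9.3 20. ] circ [503.3 -11.1] 48.4
[239. 146.] 9699 z 53.3 z5-95 [52.1 54.6] circ [ 479.3 -138.2] 49.1
[552. 205.] 3947 z 27.2 z5-95 [ 4.9 45.6] circ [ 360.7 -426.1] 39.2
[ 0.41947569 -0.11294835] -0.40567692090522567 0.15051661037905423
4 [[-0.14,-0.53,0.64,0.01,0,0.52],[-0.16,-0.52,0.65,0.01,0,0.52],[-0.19,-0.51,0.65,0.01,0,0.52],[-0.22,-0.51,0.64,0.01,0,0.52]]
3 [[0,0,0.4,0,0,0],[0,0,0.39,0,0,0],[0,0,0.4,0,0,0]]
```

>>> drive_tool([
  [-0.14,-0.53,0.64,0,0,0.52],
  [-0.16,-0.52,0.65,0,0,0.52],
  [-0.19,-0.51,0.65,0,0,0.52],
  [-0.22,-0.51,0.64,0,0,0.52],
  [0,0,0.4,0,0,0],
  [0,0,0.39,0,0,0],
  [0,0,0.4,0,0,0],
  [0,0,0,0,0,0],
])

```text
time: 52.88
tool_pos: [0.4172, -0.1128, 0.0095]
ee_rot: [3.14, 0.005, -0.406]
wrist_force: [-0.5, -0.7, 0.1]
width: 0.0517
finger_force: 0.0
```

```bash
python3 deck.py;python3 - <<'E'
from h import *
plan([(.4195,-.113,.0118,-.406)])
E
```

```text
[ 0.417958   -0.113058    0.01050001] [ 3.13978728  0.0034703  -0.40577548]
[317. 126.] 37742 z 53.4 z5-95 [52.3 54.5] circ [ 479.2 -137.7] 49.2
[ 96. 167.] 7452 z 18.5 z5-95 [ 8.8 19.9] circ [504.2   5.6] 51.1
1 [[0.03,-0.02,-0.03,0.02,0.03,0]]
```

>>> drive_tool([
  [0,0,-0.04,0,0,0],
  [0.25,0,0,0,0,0],
  [0.25,0,0,0,0,0],
  [0.25,0,0,0,0,0],
  [0.25,0,0,0,0,0],
  [0.25,0,0,0,0,0],
  [0.25,0,0,0,0,0],
  [0.25,0,0,0,0,0],
  [0.25,0,0,0,0,0],
  [0.25,0,0,0,0,0],
  [0.25,0,0,0,0,0],
  [0.25,0,0,0,0,0],
  [0.25,0,0,0,0,0],
  [0.25,0,0,0,0,0],
  [0.25,0,0,0,0,0],
  [0.15,0,0,0,0,0],
  [0,0,0,0,0,0],
])

```text
time: 55.05
tool_pos: [0.5528, -0.1704, 0.0121]
ee_rot: [3.14, 0.002, -0.405]
wrist_force: [-0.5, -0.3, 0.0]
width: 0.0512
finger_force: 0.0
```

```bash
python3 deck.py
```

```text
[ 0.55243868 -0.17020292  0.01202396] [ 3.13988454e+00  2.69285502e-03 -4.05068453e-01]
[556.  67.] 22930 z 48.5 z5-95 [46.9 49.7] circ [ 601.5 -309.6] 42.5
[320. 158.] 34271 z 52.4 z5-95 [46.8 58. ] circ [ 600.5 -190.7] 49.7
[ 93. 330.] 182 z 18.4 z5-95 [16.  19.5] circ [553.  -10.3] 7.2
```

>>> drive_tool([
  [0.12,0,0,0,0,0],
  [0.1,0,0,0,0,0],
  [0.08,0,0,0,0,0],
  [0.06,0,0,0,0,0],
  [0.05,0,0,0,0,0],
  [0,0,0,0,0,0],
])

```text
time: 55.85
tool_pos: [0.5607, -0.1743, 0.0117]
ee_rot: [3.139, 0.019, -0.404]
wrist_force: [-15.2, 4.2, 10.1]
width: 0.0516
finger_force: 9.5
```

```bash
python3 deck.py
```

```text
[ 0.56066975 -0.17426755  0.01170256] [ 3.13860092  0.01841787 -0.40432362]
[556.  78.] 26197 z 48.5 z5-95 [47.  49.7] circ [ 603.6 -311. ] 43.6
[320. 163.] 34244 z 52.1 z5-95 [46.4 57.8] circ [ 606.6 -193.7] 49.8
```

```bash
cat > tilt.py <<'E'
from h import *
s=snapshot("wrist");W=cloud(s);hsv=cv2.cvtColor(s["image"],cv2.COLOR_BGR2HSV)
m=cv2.inRange(hsv,(8,60,40),(28,255,255)); m[W[...,2]>.09]=0
k,L,st,c=cv2.connectedComponentsWithStats(m);i=max(range(1,k),key=lambda i:st[i,4])
P=W[L==i];P=P[~np.isnan(P[:,0])];x0=np.median(P,0)
for _ in range(3):
    f=np.linalg.lstsq(np.c_[P[:,:2]-x0[:2],np.ones(len(P))],P[:,2],rcond=None)[0];r=P[:,2]-np.c_[P[:,:2]-x0[:2],np.ones(len(P))]@f;P=P[abs(r)<.002]
h=cv2.convexHull(P[:,:2].astype(np.float32))[:,0];cc,_=cv2.minEnclosingCircle(h)
print("centre",np.round(cc,4),"z",(f[2]+f[:2]@(np.array(cc)-x0[:2])).round(4),"slope",f[:2].round(3),"uphill dir",np.arctan2(f[1],f[0]).round(2),"mag",np.hypot(*f[:2]).round(3))
# deck z and rim edges nearby
o=get_obs();print(o["tool_pos"],o["wrist_force"],o["width"])
E
python3 tilt.py
```

```text
centre [ 0.6083 -0.1942] z 0.0524 slope [-0.131  0.053] uphill dir 2.76 mag 0.142
[ 0.56066997 -0.17426769  0.01168155] [-15.54190796   4.16705267  10.16827757] 0.05157003963660925
```

Disc1 tipped forward and its front caught the inner well wall (tilt 0.14 rad, rear high). Back off, raise the fingertips, and push forward while dragging the rear rim down.

>>> drive_tool([
  [-0.18,0,0,0,0,0],
  [0,0,0,0,0,0],
  [0,0,-0.18,0,0,0],
  [0,0,0,0,0,0],
])

```text
time: 56.45
tool_pos: [0.5618, -0.1744, 0.0205]
ee_rot: [3.14, 0.0, -0.405]
wrist_force: [-1.9, -1.0, -0.0]
width: 0.0518
finger_force: 0.7
```

```bash
python3 tilt.py
```

```text
centre [ 0.609 -0.195] z 0.0559 slope [-0.236  0.095] uphill dir 2.76 mag 0.254
[ 0.56152495 -0.1742185   0.02007155] [-1.3630943  -0.45019585 -0.89617726] 0.051484693609064776
```

>>> drive_tool([
  [-0.15,0,0,0,0,0],
  [-0.15,0,0,0,0,0],
  [0,0,0,0,0,0],
])

```text
time: 56.88
tool_pos: [0.5495, -0.1687, 0.0194]
ee_rot: [3.14, 0.002, -0.405]
wrist_force: [-0.0, -0.5, 0.6]
width: 0.0515
finger_force: 0.0
```

```bash
python3 tilt.py
```

```text
centre [ 0.6072 -0.1947] z 0.0521 slope [-0.101  0.048] uphill dir 2.7 mag 0.112
[ 0.54971362 -0.16888096  0.01944599] [-0.28255729 -0.25832683  0.0214309 ] 0.051582542007801845
```

>>> drive_tool([
  [0.2,0,0,0,0,0],
  [0.1,0,0.02,0,0,0],
  [0.05,0,0.05,0,0,0],
  [0.04,0,0.05,0,0,0],
  [0.04,0,0.05,0,0,0],
  [0,0,0,0,0,0],
])

```text
time: 57.68
tool_pos: [0.5656, -0.1758, 0.0122]
ee_rot: [3.14, 0.003, -0.405]
wrist_force: [-0.1, -0.8, -0.6]
width: 0.0512
finger_force: 0.0
```

```bash
python3 tilt.py
```

```text
centre [ 0.6133 -0.1962] z 0.0512 slope [-0.048  0.029] uphill dir 2.6 mag 0.056
[ 0.56563498 -0.17580336  0.01233069] [0.86680962 1.16135497 0.95459684] 0.05171481330268516
```

>>> drive_tool([
  [0.05,0,0,0,0,0],
  [0.05,0,0.02,0,0,0],
  [0.03,0,0.01,0,0,0],
  [0,0,0,0,0,0],
])

```text
time: 58.22
tool_pos: [0.5701, -0.1777, 0.0117]
ee_rot: [3.14, 0.003, -0.405]
wrist_force: [-3.2, 1.2, 3.7]
width: 0.0517
finger_force: 2.0
```

```bash
python3 tilt.py
```

```text
centre [ 0.6168 -0.1978] z 0.0484 slope [ 0.    -0.001] uphill dir -1.26 mag 0.001
[ 0.57011031 -0.17773555  0.01171124] [-3.57643675  1.85317779  4.11960103] 0.05179134974742669
```

Both lids seated flat. Back off, then close the cover from behind with shut fingers.

Run:
```python
from h import *
yw=-.076;H=np.array([.621,.2485]);bx=np.array([np.cos(yw),np.sin(yw)])
def T(x,z): p=H+bx*x; return (p[0],p[1],z-.033,yw)
def S(th,r=.115): return T(-r*np.cos(th)+.005*np.sin(th)+.008, .042+r*np.sin(th)+.005*np.cos(th))
o=get_obs();p=o["tool_pos"]
a=(p[0]-.02,p[1]+.008,.02,-.405); b=(.56,-.10,.19,-.2); c=T(.085,.225); d=T(.085,.16)
plan([a,b]);plan([c,d],start=b)
seq=[S(t) for t in np.arange(1.7,.05,-.15)]
plan(seq[:6],start=d); plan(seq[6:],start=seq[5]); print(seq[-1],len(seq),S(0))
```

```text
6 [[-0.54,0.01,-0.21,0.02,0.03,0],[-0.09,-0.34,-0.85,0,0,-0.41],[-0.08,-0.34,-0.85,0,0,-0.41],[-0.06,-0.35,-0.85,0,0,-0.41],[-0.05,-0.35,-0.85,0,0,-0.41],[-0.04,-0.35,-0.84,0,0,-0.41]]
12 [[0.19,-0.91,-0.01,0,0,-0.12],[0.2,-0.91,0,0,0,-0.12],[0.21,-0.91,-0.01,0,0,-0.12],[0.22,-0.9,0,0,0,-0.12],[0.23,-0.9,-0.01,0,0,-0.12],[0.24,-0.9,0,0,0,-0.12],[0.25,-0.89,-0.01,0,0,-0.12],[0.26,-0.89,0,0,0,-0.12],[0.27,-0.89,-0.01,0,0,-0.12],[0.29,-0.89,0,0,0,-0.12],[0,0,0.81,0,0,-0.02],[0,0,0.81,0,0,-0.02]]
7 [[-0.72,0,0.06,0,0,0],[-0.71,0,0.06,0,0,0],[-0.43,0,-0.05,0,0,0],[-0.43,0,0.03,0,0,0],[-0.42,0,0.08,0,0,0],[-0.41,0,0.15,0,0,0],[-0.38,0,0.21,0,0,0]]
5 [[-0.34,0,0.26,0,0,0],[-0.3,0,0.31,0,0,0],[-0.25,0,0.35,0,0,0],[-0.2,0,0.39,0,0,0],[-0.13,0,0.41,0,0,0]]
(np.float64(0.5175850729843895), np.float64(0.25637470172027155), np.float64(0.03674730593063834), -0.076) 11 (np.float64(0.5143088672889331), np.float64(0.25662417385519926), np.float64(0.013999999999999999), -0.076)
```

>>> drive_tool([
  [-0.3,0,0,0,0,0],
  [-0.3,0,0,0,0,0],
  [-0.09,-0.34,-0.85,0,0,-0.41],
  [-0.08,-0.34,-0.85,0,0,-0.41],
  [-0.06,-0.35,-0.85,0,0,-0.41],
  [-0.05,-0.35,-0.85,0,0,-0.41],
  [-0.04,-0.35,-0.84,0,0,-0.41],
  [0,0,0,0,0,0],
], gripper=1)

```text
time: 59.28
tool_pos: [0.5597, -0.0982, 0.1838]
ee_rot: [3.14, -0.003, -0.199]
wrist_force: [0.9, 0.4, 0.1]
width: 0.0005
finger_force: 0.0
```

```bash
python3 deck.py
python3 - <<'E'
from h import *
yw=-.076;H=np.array([.621,.2485]);bx=np.array([np.cos(yw),np.sin(yw)])
p=H+bx*.085
plan([(*p,.192,yw),(*p,.127,yw)])
E
```

```text
[ 0.55859359 -0.09853937  0.1813043 ] [ 3.13976202e+00  1.01252146e-03 -2.00099036e-01]
[547.  88.] 9967 z 48.7 z5-95 [47. 50.] circ [ 608.1 -319.9] 50.3
[412. 105.] 9255 z 48.5 z5-95 [47.2 49.8] circ [ 617.7 -197.6] 49.4
[254. 240.] 1464 z 18.7 z5-95 [14.8 20. ] circ [501.8  -6.5] 46.0
[618. 283.] 1344 z 22.5 z5-95 [ 4.7 44.6] circ [ 373.5 -411.2] 28.6
12 [[0.19,-0.91,-0.03,0,0,-0.12],[0.2,-0.9,-0.03,0,0,-0.12],[0.21,-0.9,-0.03,0,0,-0.12],[0.22,-0.9,-0.03,0,0,-0.12],[0.24,-0.9,-0.03,0,0,-0.12],[0.25,-0.89,-0.03,0,0,-0.12],[0.26,-0.89,-0.03,0,0,-0.12],[0.27,-0.89,-0.03,0,0,-0.12],[0.27,-0.89,-0.02,0,0,-0.12],[0.29,-0.88,-0.03,0,0,-0.12],[0,0,0.81,0.01,0.01,-0.02],[0,-0.01,0.82,0.01,0.01,-0.02]]
```

Both lids measure flat at 48.5 mm. On to the cover.

>>> drive_tool([
  [0.19,-0.91,-0.03,0,0,-0.12],
  [0.2,-0.9,-0.03,0,0,-0.12],
  [0.21,-0.9,-0.03,0,0,-0.12],
  [0.22,-0.9,-0.03,0,0,-0.12],
  [0.24,-0.9,-0.03,0,0,-0.12],
  [0.25,-0.89,-0.03,0,0,-0.12],
  [0.26,-0.89,-0.03,0,0,-0.12],
  [0.27,-0.89,-0.03,0,0,-0.12],
  [0.27,-0.89,-0.02,0,0,-0.12],
  [0.29,-0.88,-0.03,0,0,-0.12],
  [0,0,0,0,0,0],
  [0,0,0.6,0,0,0],
  [0,0,0.6,0,0,0],
  [0,0,0.43,0,0,0],
  [0,0,0,0,0,0],
])

```text
time: 61.2
tool_pos: [0.7041, 0.2403, 0.1234]
ee_rot: [3.139, 0.008, -0.081]
wrist_force: [1.0, -0.5, 0.0]
width: 0.0008
finger_force: 0.0
```

>>> drive_tool([
  [-0.35,0,0.03,0,0,0],
  [-0.35,0,0.03,0,0,0],
  [-0.35,0,0.03,0,0,0],
  [-0.35,0,0.03,0,0,0],
  [-0.4,0,-0.05,0,0,0],
  [-0.4,0,0.03,0,0,0],
  [-0.4,0,0.08,0,0,0],
  [0,0,0,0,0,0],
])

```text
time: 62.2
tool_pos: [0.602, 0.2502, 0.1215]
ee_rot: [3.142, 0.001, -0.08]
wrist_force: [0.5, -0.9, 0.0]
width: 0.0005
finger_force: 0.0
```

```bash
python3 cov.py
python3 - <<'E'
from h import *
yw=-.076;H=np.array([.621,.2485]);bx=np.array([np.cos(yw),np.sin(yw)])
def T(x,z): p=H+bx*x; return (p[0],p[1],z-.033,yw)
def S(th,r=.115): return T(-r*np.cos(th)+.005*np.sin(th)+.008, .042+r*np.sin(th)+.005*np.cos(th))
plan([S(t) for t in np.arange(1.15,.05,-.13)])
E
```

```text
side 162 angle pct [1.23 1.24 1.25 1.33 1.41]
scene 2740 angle pct [1.3  1.31 1.32 1.35 1.38]
[0.60262487 0.24998458 0.12079187] [ 3.14124667e+00  1.28813279e-03 -8.03726703e-02] [1.69060736 0.40319284 0.21690538] 0.00030907317199713234
9 [[-0.4,0,0.12,0,0.01,-0.04],[-0.34,0,0.16,0,0,0],[-0.31,0,0.2,0,0,0],[-0.29,0,0.24,0,0,0],[-0.25,0,0.28,0,0,0],[-0.21,0,0.31,0,0,0],[-0.17,0,0.33,0,0,0],[-0.13,0,0.35,0,0,0],[-0.08,0,0.37,0,0,0]]
```

>>> drive_tool([
  [-0.4,0,0.12,0,0,-0.04],
  [-0.34,0,0.16,0,0,0],
  [-0.31,0,0.2,0,0,0],
  [-0.29,0,0.24,0,0,0],
  [-0.25,0,0.28,0,0,0],
  [-0.21,0,0.31,0,0,0],
  [-0.17,0,0.33,0,0,0],
  [-0.13,0,0.35,0,0,0],
  [-0.08,0,0.3,0,0,0],
  [0,0,0,0,0,0],
])

```text
time: 63.55
tool_pos: [0.5133, 0.2564, 0.0266]
ee_rot: [3.139, 0.006, -0.076]
wrist_force: [-0.3, -0.3, -0.6]
width: 0.0001
finger_force: 0.0
```

```bash
python3 cov.py
```

```text
side 542 angle pct [0.09 0.1  0.12 0.15 0.33]
scene 2240 angle pct [0.09 0.1  0.11 0.14 0.59]
[0.51470699 0.25678187 0.02829715] [ 3.14065297  0.0033254  -0.07607429] [-0.55666522 -0.27204665  0.10121096] 0.0003617312336674362
```

>>> drive_tool([
  [0,0,0.1,0,0,0],
  [0,0,0.1,0,0,0],
  [0,0,0.1,0,0,0],
  [0,0,0,0,0,0],
])

```text
time: 64.15
tool_pos: [0.515, 0.2569, 0.0167]
ee_rot: [3.141, 0.002, -0.076]
wrist_force: [0.1, 1.0, 2.1]
width: 0.0001
finger_force: 1.0
```

>>> drive_tool([
  [0,0,0.04,0,0,0],
  [0,0,0.03,0,0,0],
  [0,0,0,0,0,0],
])

```text
time: 64.53
tool_pos: [0.5151, 0.2569, 0.0165]
ee_rot: [3.141, 0.001, -0.076]
wrist_force: [-4.0, -2.3, 11.4]
width: 0.0003
finger_force: 5.9
```

Run:
```python
from h import *
plan([(.515,.257,.06,-.076),(.40,.10,.25,0)])
```

```text
9 [[0,0,-0.54,0,0.01,0],[0,0,-0.55,0,0.01,0],[-0.37,0.59,-0.68,0,0,-0.11],[-0.37,0.59,-0.68,0,0,-0.11],[-0.38,0.58,-0.68,0,0,-0.11],[-0.39,0.58,-0.68,0,0,-0.11],[-0.39,0.57,-0.68,0,0,-0.11],[-0.4,0.57,-0.67,0,0,-0.11],[-0.4,0.56,-0.68,0,0,-0.11]]
```

>>> drive_tool([
  [0,0,-0.54,0,0,0],
  [0,0,-0.55,0,0,0],
  [-0.37,0.59,-0.68,0,0,-0.11],
  [-0.37,0.59,-0.68,0,0,-0.11],
  [-0.38,0.58,-0.68,0,0,-0.11],
  [-0.39,0.58,-0.68,0,0,-0.11],
  [-0.39,0.57,-0.68,0,0,-0.11],
  [-0.4,0.57,-0.67,0,0,-0.11],
  [-0.4,0.56,-0.68,0,0,-0.11],
  [0,0,0,0,0,0],
])

```text
time: 65.78
tool_pos: [0.4013, 0.0994, 0.2502]
ee_rot: [3.142, -0.003, -0.001]
wrist_force: [0.3, 0.0, 0.2]
width: 0.0006
finger_force: 0.0
```

```bash
python3 cov.py
python3 - <<'E'
from h import *
a=snapshot("wrist");b=snapshot("scene")
cv2.imwrite("pics/fin.png",np.hstack([cv2.resize(a["image"],(400,250)),cv2.resize(b["image"][80:330,150:550],(400,250))]))
W=cloud(a);hsv=cv2.cvtColor(a["image"],cv2.COLOR_BGR2HSV);m=cv2.inRange(hsv,(5,90,50),(25,255,255));m[W[...,2]>.06]=0
k,L,st,c=cv2.connectedComponentsWithStats(m)
for i in range(1,k):
    if st[i,4]>300: P=W[L==i];print(c[i].round(),(np.nanmedian(P,0)*1000).round(1),cv2.minAreaRect(P[:,:2].astype(np.float32)*1000))
for p in((.52,.2),(.52,.3),(.56,.25)): u,v=proj(b,(*p,.047));print((cloud(b)[int(v),int(u)]*1000).round(1))
E
```

```text
side 527 angle pct [0.02 0.03 0.04 0.06 0.08]
scene 1814 angle pct [0.01 0.02 0.03 0.04 0.06]
[0.40062744 0.10028943 0.24694647] [3.14140289e+00 3.15959796e-03 4.44828130e-04] [ 0.03156844  0.39816934 -0.47251957] 0.000705647598699473
[ 4. 29.] [556.8 459.3   7.3] ((564.6805419921875, 459.1751708984375), (4.297900676727295, 50.38922882080078), 84.83656311035156)
[415.  80.] [505.   -9.6  19. ] ((nan, nan), (0.0, 0.0), 0.0)
[519.3 198.2  46.4]
[517.3 297.3  45.4]
[558.8 247.3  47.6]
```

View pics/fin.png

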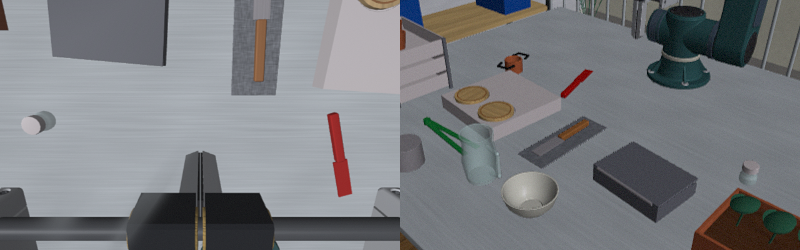

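The cover is shut (595–695, 180), the blade lies flat on its mat (560,140), and both lids sit in the wells (472,95),(497,110). Handing in.

```bash
python3 -c "
from bench import close_job
print(close_job())"
```

```text
the job is handed in; nothing more can be done
None
```

I handed the job in at about 66 s: the box's cover is shut, all three pucks present are in the wells (one in A, two in B), both lids sit flat in their recesses, and the blade lies flat on its mat. The bowl, pitcher, tong, pot and jar were left alone. The left lid tipped and caught on the well's edge before it seated; my first attempt to free it raised its rear edge a few millimetres, but it never came off the deck.

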